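# Set and lock the levelling screw of a paella trivet

### The arm

A 7-joint arm with a two-finger parallel gripper is mounted at the origin on the work surface. World frame = base frame: x ahead of the robot, y to its left, z up, the work surface at z = 0. Lengths are in m, angles in rad, forces in N, time in s.
With the tool pointing down it reaches from about 0.425 to 0.925 m from the base axis. Payload 6.8 kg.
Tool frame: the origin (TCP) lies midway between the tips of the shut fingers; the grasp point (between the pads) lies r.grasp_offset behind it (r.grasp_offset is the distance from the TCP to the grasp point, in m); z points along the fingers, y is the direction in which the jaws open and shut (so a half turn about z gives the same grasp; the last joint's range is limited). The gripper opens to 85 mm and grips with 20 to 120 N. Pads are 22 mm wide; open, the fingers measure 114 mm over their backs; the gripper's body (76 mm by 85 mm) begins 54 mm behind the grasp point. The pads swing forward as they close: fully open they stand 13 mm farther back than shut.
Start: joints at [1.018, 0.477, 0.022, 1.555, -0.011, 1.109, -0.083], TCP at [0.29, -0.609, 0.205] pointing down, gripper open.
Joint ranges: [-2.96, 2.96], [-0.34, 2.1], [-1.41, 1.46], [0.24, 2.44], [-1.37, 4.51], [0.17, 1.92], [-2.96, 2.96]. Speed limits (rad/s): [2.39, 2.39, 3.14, 3.14, 3.14, 3.14, 3.14].

### API

Orientations are given as a rotation vector (axis times angle).
In Python, from bench import r gives the robot as it stands. The module is installed in compiled form; this text tells all that it offers.
- The arm moves only by the tool send_rows, never from a script. Its argument "moves" is one flat list of numbers, 4 for each row, row after row: the shift along the tool's x, y, z in mm, then the turn about the tool's z in degrees. A call has 1 to 8 rows; each row is the pose to reach, as a shift and turn from the pose commanded when the call began, along the tool's axes at that moment; what a row does not reach only later rows make up. A row lasts 1/8 s, in which the tool goes at most 62.5 mm and 10.7 degrees, less where a joint would pass 70% of its speed; a pose out of reach is approached as far as the arm can. A call with a gripper value outside its range is refused whole. "hand" is the closure, from 0 (fully open) to 1 (shut), set as the call begins (left out, the last holds). The fingers move at their own pace and stop on an object; "newtons" is the grip in N (left out, the last holds). Time passes only in rows, so rows that repeat a pose let the fingers close. It gives the time, the measured TCP pose, the force and the opening at its end, in the units of the state.
- r.get_obs(): the state, without advancing time (a new reading comes with each control period).
- r.grab_frame(name): name is "side" or "top" or "wrist"; returns a dict with "img" (400x640x3 uint8, red, green, blue), "mtx" (3x3 intrinsics, pixels), "world_to_cam" (4x4, takes a point from world to camera coordinates). Camera axes: x right, y up, looking along -z (the intrinsics and any distortion apply to the point x, -y, -z); pixel columns grow to the right and rows downward; lengths in m; the calibration is good to about 2 mm. A picture is of the moment at which its call begins. There is no depth.
- r.hand_in(): hands the job in, once; it reports no verdict.
The state is a dict: "clock": time; "joints": joint angles; "qvel": joint speeds; "tau": joint torques, N m; "tcp_pos": TCP position; "orientation": TCP orientation; "contact_force": force on the tool from outside, world axes, zero at the start; "moment": the same for the moment, N m; "grip_width": finger opening in m.
Only numpy, scipy, OpenCV 4.12 (cv2) and the standard library are available. Lean on these libraries where they do the work, as an engineer would, in place of code of your own. Each camera call takes 0.05 s, during which the arm holds its last target.

### The job

Turn the black pointer knob of the trivet's levelling screw until its nose stands directly over the little raised index tab. Then tighten the steel lock ring below the knob: turn it clockwise, seen from above, until it has bitten and resists with about 0.3 N m, without over-tightening it and without shifting the knob off the tab. Leave the pan, cazuela, stopper and skimmer where they are, and let go.

Things in the scene. Friction and masses are not known exactly. Their poses are not given: they have to be found in the camera images.
- trivet: Three-armed aluminium trivet, held fast, never moves; arms 22 mm wide, tops 14 mm above the table. Origin on the table on the vertical axis of the levelling screw at one arm's end; z up, x points along that arm to the trivet's centre 165 mm away. Post, lock ring, index disc and knob all stand on this axis.
- thread_post: Fixed steel post of the screw, 18 mm diameter, with a 42 mm diameter index disc (top at 55 mm) between ring and knob. Origin and axes as the trivet. Hidden on it under the ring is the seat that the ring jams against; where it starts to bite cannot be seen and differs each time.
- lock_ring: Steel lock ring, 48 mm diameter, heights 32 to 50 mm, with two opposite lugs along its own x: flat end faces 60 mm apart, 24 mm wide. Origin on the axis at table level, z up. Turns clockwise seen from above to tighten, without sinking; the seat bites somewhere 0.2 to 1.2 rad from the start.
- ring_grip (a point): On the axis at height 44 mm, turning with the ring (its x along the lugs): grip the two lug ends here, one finger each side of the knob. The free ring drags 0.1 N m; once it bites, resistance climbs 2.5 N m per rad. Tight is 0.2 to 0.35 N m; under 0.15 is loose, over 0.47 over-tightened. Let go, it eases back a little and stays.
- level_knob: Black pointer knob on top: a bar 34 mm long along its own x, 12 mm wide, heights 62 to 84 mm, with a narrow nose on its +x end reaching 26 mm from the axis. Origin on the axis at table level, z up. Turns with an even 0.12 N m and stays where left; range 1.7 rad either way from the trivet's x.
- knob_grip (a point): On the axis at height 78 mm, turning with the knob: grip the 12 mm width here (fingers closing along the knob's y), finger tips kept above 59 mm to clear the index tab.
- nose_tip (a point): Tip of the knob's nose, 25 mm from the axis along the knob's x, height 63 mm.
- tab_tip (a point): Top of the index tab, a dark steel block 7 by 5 mm standing 3 mm proud at the rim of the index disc; this point is 25 mm from the axis, height 58 mm. The tab is fixed, its place round the disc differs. From its start the knob has 0.4 to 1.5 rad to turn clockwise, seen from above, to bring its nose over the tab.
- paella_pan: Blue enamel paella pan, 250 mm diameter, 35 mm high, two loop handles; stands loose at the left. Origin under its centre. To be left alone.
- cazuela: Terracotta bowl, 124 mm diameter, 45 mm high, loose, at the left. Origin under its centre. To be left alone.
- cruet_stopper: Green glass cruet stopper, 34 mm diameter, 46 mm high, standing loose at the right. Origin under its centre. To be left alone.
- skimmer: Stainless skimmer, 305 mm long, flat, with a 90 mm perforated disc, lying loose at the right. Origin under the handle. To be left alone.

How it is judged:
By the outcome, as a careful person would: the job done as asked, in the order asked, and still so for the second after the job is handed in, with the robot touching nothing.
It also fails if it takes over 58 s, if anything falls off the work surface, if the arm or the gripper's body presses on something with over 40 N, if the wrist force passes 120 N, or if a joint passes its speed limit or range.

## Working session

There is one attempt and no reset: what is moved stays moved. The work goes in short steps, Python scripts to look and compute and a tool call to move; the robot and the scene stay as the last step left them, time stands still between calls to the robot, and variables do not carry over. Pictures are saved under pics/ and viewed, and the job is handed in when it is done.

Besides the shell and the picture viewer there is one more tool, called after "Call:" in YAML: its name, and indented under it one key for each argument. send_rows: Moves the arm, as the interface text tells. Its arguments: {"type":"object","properties":{"moves":{"type":"array"},"hand":{"type":"number"},"newtons":{"type":"number"}},"required":["moves"]}

```bash
mkdir -p pics; ls; python3 - <<'E'
from bench import r
import cv2,numpy as np
o=r.get_obs()
for k,v in o.items(): print(k,np.round(v,4))
print(r.grasp_offset)
for n in ["side","top","wrist"]:
    f=r.grab_frame(n); cv2.imwrite(f"pics/{n}0.png",f["img"][:,:,::-1]); print(n,f["mtx"].tolist(),np.round(f["world_to_cam"],4).tolist(),[k for k in f])
E
```

```text
pics
clock 0.0
joints [ 1.0179  0.4778  0.0223  1.5565 -0.0115  1.1093 -0.0831]
qvel [ 0.     -0.001  -0.0006 -0.0005 -0.0019 -0.0016  0.0002]
tau [ 2.00000e-04 -5.96451e+01  1.60780e+00 -2.81195e+01  1.24000e-02
  9.40000e-03  0.00000e+00]
tcp_pos [ 0.2901 -0.6088  0.2037]
orientation [-3.0625e+00 -6.9260e-01  8.0000e-04]
contact_force [-0.0578  1.2541  0.9664]
moment [-0.0459 -0.0184  0.0478]
grip_width 0.0856
0.0187
side [[397.58220382235186, 0.0, 318.79535019362186], [0.0, 397.58220382235186, 195.05978344948608], [0.0, 0.0, 1.0]] [[-0.7009, -0.7132, -0.0047, 0.3549], [0.5381, -0.533, 0.653, -0.3088], [-0.4682, 0.4551, 0.7574, -0.8982], [0.0, 0.0, 0.0, 1.0]] ['img', 'mtx', 'world_to_cam']
top [[380.6933628347039, 0.0, 325.0463790641941], [0.0, 380.6933628347039, 200.16695691260475], [0.0, 0.0, 1.0]] [[-0.0223, -0.9997, -0.0099, 0.0226], [0.9911, -0.0235, 0.1312, -0.5119], [-0.1314, -0.0069, 0.9913, -1.0032], [0.0, 0.0, 0.0, 1.0]] ['img', 'mtx', 'world_to_cam']
wrist [[291.68563005166493, 0.0, 319.8234303783259], [0.0, 291.68563005166493, 205.25732678878157], [0.0, 0.0, 1.0]] [[0.4297, -0.903, -0.0026, -0.6746], [0.8605, 0.4103, -0.302, 0.0395], [0.2738, 0.1276, 0.9533, -0.3803], [0.0, 0.0, 0.0, 1.0]] ['img', 'mtx', 'world_to_cam']
```

View pics/side0.png

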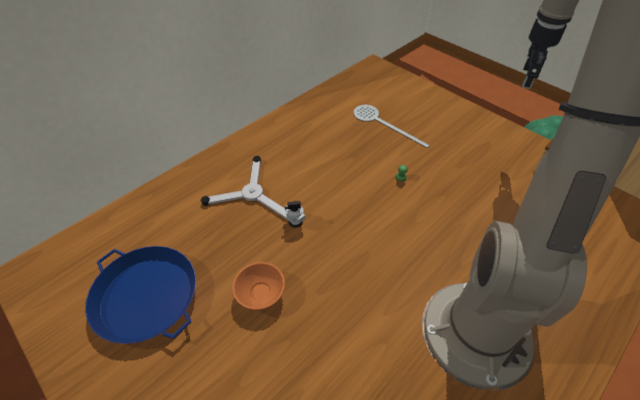

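View pics/top0.png

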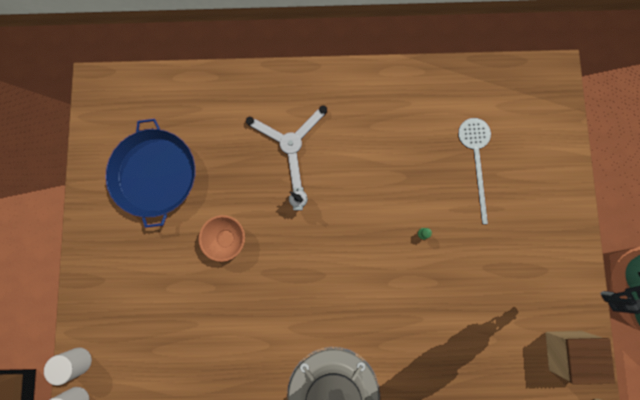

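View pics/wrist0.png

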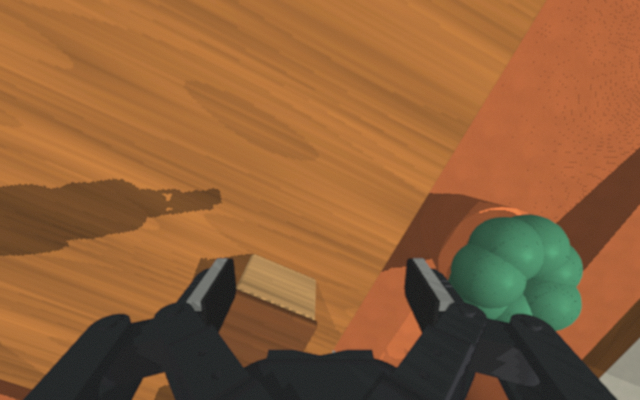

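The top view shows the trivet centre near (291,143) and the screw near (298,198). The side view shows the screw near (295,212).

```bash
cat > h.py <<'E'
import numpy as np,cv2
from bench import r
from scipy.spatial.transform import Rotation as R
def ray(f,u,v):
    K=f["mtx"];T=f["world_to_cam"];d=np.array([(u-K[0,2])/K[0,0],(v-K[1,2])/K[1,1],1.]);d=d*[1,-1,-1]
    return -T[:3,:3].T@T[:3,3],T[:3,:3].T@d
def onz(f,u,v,z):
    c,d=ray(f,u,v);return c+d*(z-c[2])/d[2]
def proj(f,p):
    q=f["world_to_cam"][:3,:3]@np.array(p)+f["world_to_cam"][:3,3];q=q*[1,-1,-1];q=f["mtx"]@(q/q[2]);return q[:2]
def tri(obs):
    A=np.zeros((3,3));b=np.zeros(3)
    for f,u,v in obs:
        c,d=ray(f,u,v);d=d/np.linalg.norm(d);P=np.eye(3)-np.outer(d,d);A+=P;b+=P@c
    return np.linalg.solve(A,b)
def crop(f,u,v,h,s,name):
    u,v=int(u),int(v);im=f["img"][max(0,v-h):v+h,max(0,u-h):u+h,::-1]
    cv2.imwrite(f"pics/{name}.png",cv2.resize(im,None,fx=s,fy=s,interpolation=cv2.INTER_CUBIC))
E
python3 - <<'E'
from h import *
t=r.grab_frame("top");s=r.grab_frame("side")
crop(t,295,170,40,7,"tz0");crop(s,295,212,30,9,"sz0")
print("centre",onz(t,291,143,.014),onz(s,252,191,.014)); print("screw",onz(t,297,197,.084),onz(s,294,205,.084))
o=r.get_obs();M=R.from_rotvec(o["orientation"]).as_matrix();print(M.round(3))
w=r.grab_frame("wrist");T=w["world_to_cam"];C=-T[:3,:3].T@T[:3,3];print("cam in tool",M.T@(C-o["tcp_pos"]));print((T[:3,:3]@M).round(3))
E
```

```text
centre [0.68070244 0.10385609 0.014     ] [0.68015987 0.10222322 0.014     ]
screw [0.51567867 0.08311035 0.084     ] [0.50966166 0.08657126 0.084     ]
[[ 0.903  0.43  -0.   ]
 [ 0.43  -0.903  0.001]
 [-0.    -0.001 -1.   ]]
cam in tool [ 0.07669078  0.00086812 -0.16891188]
[[-0.001  1.     0.001]
 [ 0.953  0.     0.302]
 [ 0.302  0.001 -0.953]]
```

View pics/tz0.png

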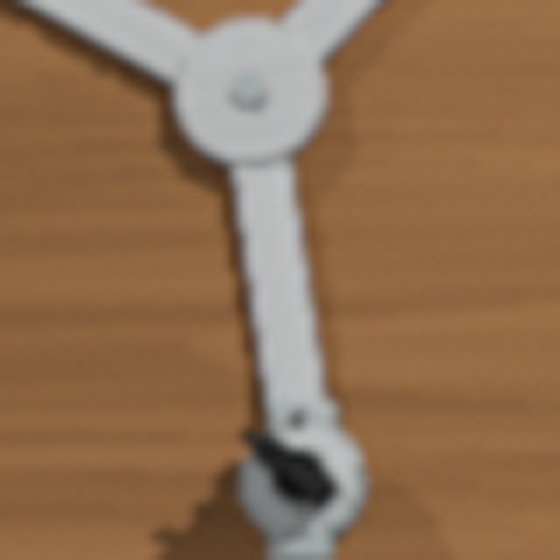

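View pics/sz0.png

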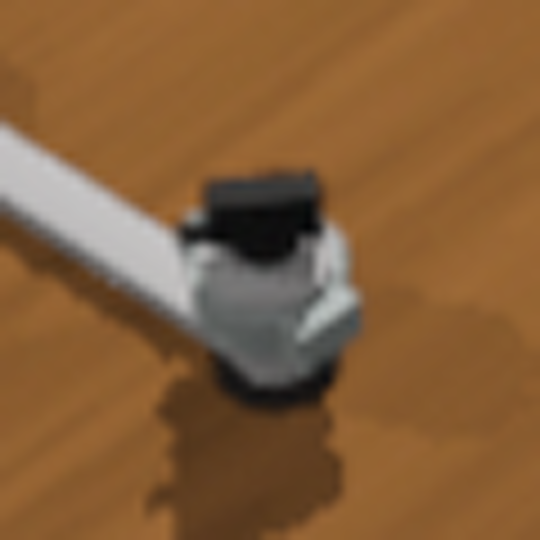

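Call:
send_rows:
  moves: [30,-32,0,0,62,-66,0,0,94,-100,0,0,126,-134,0,0,158,-168,0,0,190,-202,0,0,220,-234,0,0,250,-266,0,0]
  hand: 0

```text
clock: 1.3
tcp_pos: [0.402, -0.2603, 0.2049]
orientation: [3.064, 0.693, 0.001]
contact_force: [1.0, -0.0, 0.1]
grip_width: 0.0854
```

Call:
send_rows:
  moves: [31,-33,0,-4,62,-66,0,-8,93,-100,5,-12,125,-134,15,-16,158,-168,25,-20,190,-202,35,-24,220,-234,45,-28,249,-265,50,-30]

```text
clock: 2.3
tcp_pos: [0.5126, 0.086, 0.1543]
orientation: [-2.779, -1.464, 0.001]
contact_force: [0.3, -0.3, 0.2]
grip_width: 0.0856
```

```bash
python3 - <<'E'
from h import *
f=r.grab_frame("wrist");o=r.get_obs();print(o["clock"],o["tcp_pos"],o["joints"].round(3) if hasattr(o["joints"],"round") else o["joints"])
M=R.from_rotvec(o["orientation"]).as_matrix();print(M.round(3))
cv2.imwrite("pics/w1.png",f["img"][:,:,::-1]);u,v=proj(f,[.514,.085,.07]);print(u,v);crop(f,u,v,75,7,"wz1")
E
```

```text
2.35 [0.51368708 0.09288099 0.15442614] [ 0.089  0.321 -0.461  1.947  0.174  0.91  -1.052]
[[ 0.559  0.829  0.001]
 [ 0.829 -0.559  0.005]
 [ 0.005 -0.001 -1.   ]]
321.506675646868 201.35521039688524
```

View pics/w1.png

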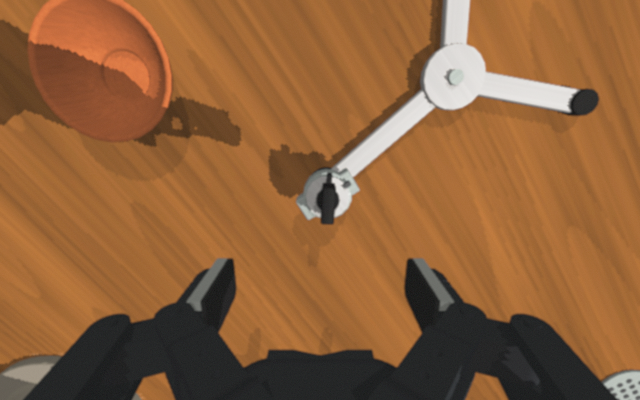

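The wrist view shows the screw near (328,195), with the nose pointing up and the lugs at about (347,178) and (305,208). I'll retake the picture now that the arm has settled, and zoom in.

```bash
python3 - <<'E'
from h import *
f=r.grab_frame("wrist");f=r.grab_frame("wrist");o=r.get_obs();print(o["clock"],o["tcp_pos"],np.abs(o["qvel"]).max())
np.savez("w2.npz",**f)
crop(f,328,190,40,10,"wz2");print("crop origin",288,150)
E
```

```text
2.45 [0.51252268 0.08730108 0.15453032] 0.047345912900187616
crop origin 288 150
```

View pics/wz2.png

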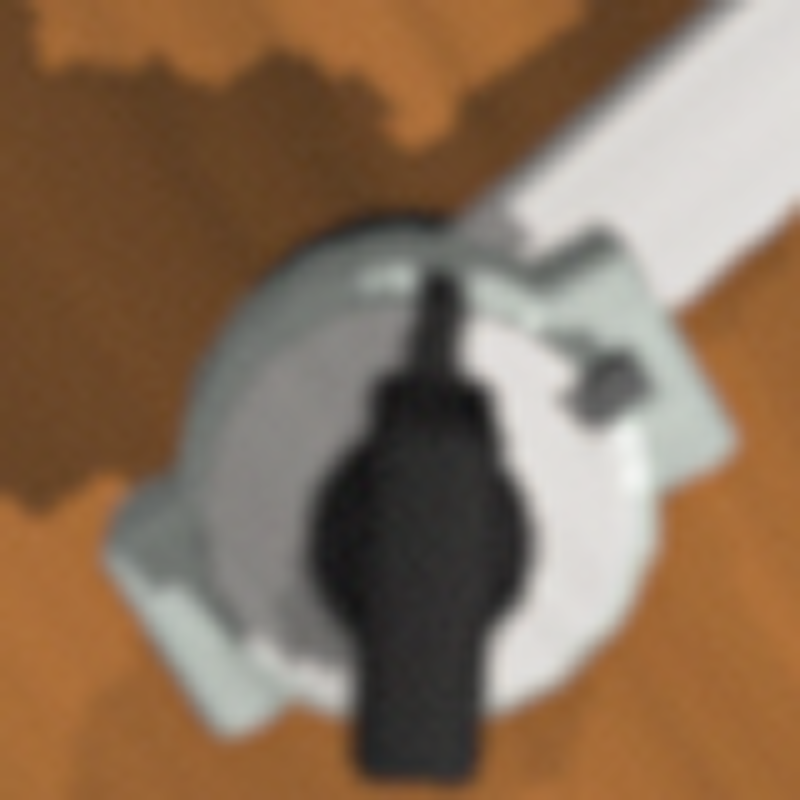

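```bash
cat > m.py <<'E'
from h import *
f=dict(np.load("w2.npz"))
def P(a,b,z): return onz(f,288+a/10-.5,150+b/10-.5,z)
disc=P(430,508,.055);print("disc",disc, "diam",np.linalg.norm(P(205,508,.055)-P(655,508,.055)))
k=[P(a,b,.084) for a,b in [(358,775),(478,775),(490,385),(375,385)]]
kc=np.mean(k,0);print("knob c",kc,"len",np.linalg.norm(k[0]-k[3]),"w",np.linalg.norm(k[0]-k[1]))
d=(k[2]+k[3]-k[0]-k[1]);print("knob bar ang",np.degrees(np.arctan2(d[1],d[0])))
l=[P(a,b,.050) for a,b in [(612,235),(735,440),(225,735),(107,550)]]
lc=np.mean(l,0);print("lugs c",lc,"len",np.linalg.norm(l[0]-l[3]),"w",np.linalg.norm(l[0]-l[1]));d=(l[0]+l[1]-l[2]-l[3]);print("lug ang",np.degrees(np.arctan2(d[1],d[0])))
c=(disc+kc)/2
for n,p in [("nose",P(443,275,.065)),("tab",P(610,375,.058))]:
    d=p-c;print(n,p,"r",np.hypot(d[0],d[1]),"ang",np.degrees(np.arctan2(d[1],d[0])))
E
python3 m.py
```

```text
disc [0.5197088  0.08180567 0.055     ] diam 0.04319744160512299
knob c [0.51950829 0.08397686 0.084     ] len 0.03539484648863519 w 0.010577509764872461
knob bar ang 54.44090886395408
lugs c [0.51872895 0.08247223 0.05      ] len 0.05791293090171352 w 0.023724210372806656
lug ang -1.9409453885059256
nose [0.53412476 0.1020478  0.065     ] r 0.0240352522572649 ang 52.8462974856008
tab [0.54122684 0.08397375 0.058     ] r 0.02164538155200941 ang 2.866551390169877
```

Call:
send_rows:
  moves: [0,4,15,2,0,8,30,2,0,8,45,2,0,8,55,2,0,8,55,2,0,8,55,2]

```text
clock: 3.2
tcp_pos: [0.5193, 0.0804, 0.1]
orientation: [2.805, 1.414, 0.001]
contact_force: [0.8, -0.0, 0.2]
grip_width: 0.0855
```

```bash
python3 - <<'E'
from h import *
f=r.grab_frame("wrist");o=r.get_obs();print(o["clock"],o["tcp_pos"],np.abs(o["qvel"]).max())
M=R.from_rotvec(o["orientation"]).as_matrix();print(M.round(3));np.savez("w3.npz",**f);print(proj(f,[.519,.0825,.084]))
cv2.imwrite("pics/w3.png",f["img"][:,:,::-1]);
E
```

```text
3.25 [0.51941795 0.08037071 0.1001888 ] 0.0019268142400015891
[[ 0.595  0.804  0.001]
 [ 0.804 -0.595  0.   ]
 [ 0.001  0.001 -1.   ]]
[317.13415783 228.10638484]
```

View pics/w3.png

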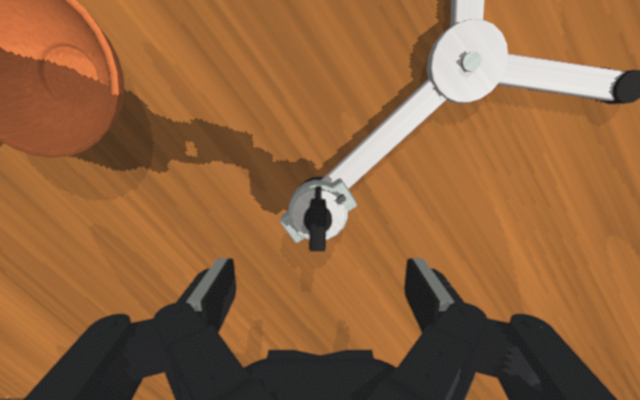

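```bash
python3 - <<'E'
from h import *
f=dict(np.load("w3.npz"));crop(f,318,210,40,10,"wz3")
E
```

```text
(no output)
```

View pics/wz3.png

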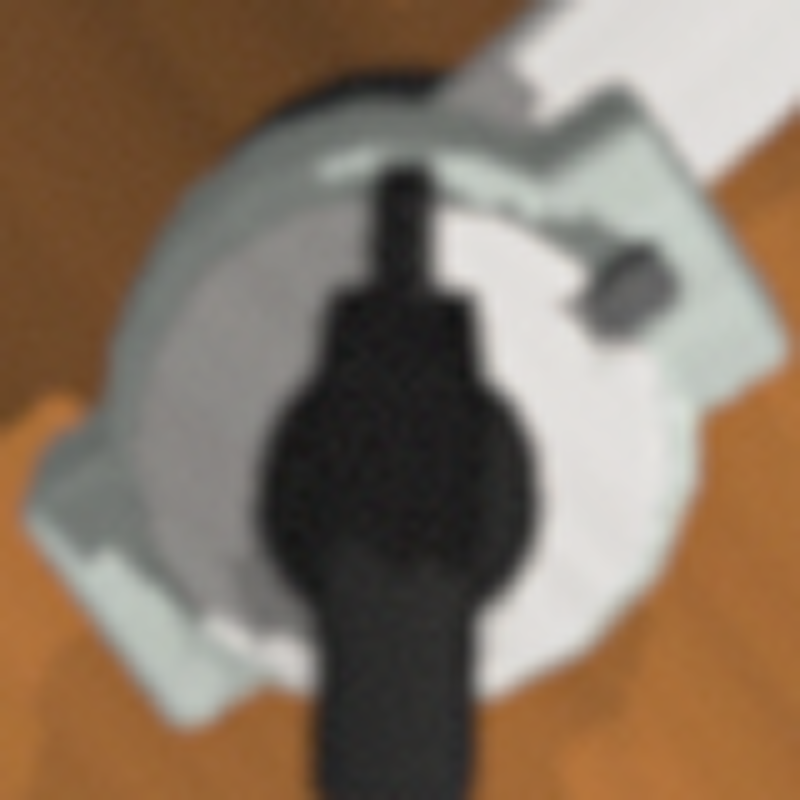

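The bar is upright in the crop. The nose tip is at (403,170), the tab at (630,290), and the disc is centred near (415,445).

```bash
cat > m3.py <<'E'
from h import *
f=dict(np.load("w3.npz"))
def P(a,b,z): return onz(f,278+a/10-.5,170+b/10-.5,z)
disc=P(415,445,.055);print("disc",disc, "diam",np.linalg.norm(P(140,445,.055)-P(692,445,.055)))
print("bar edge w",np.linalg.norm(P(320,750,.084)-P(472,750,.084)))
a=P(397,310,.084);b=P(396,750,.084);d=a-b;print("bar mids",a,b,np.degrees(np.arctan2(d[1],d[0])))
l=[P(a,b,.050) for a,b in [(625,90),(788,355),(185,728),(27,500)]]
lc=np.mean(l,0);print("lugs c",lc,"len",np.linalg.norm(l[0]-l[3]),"w",np.linalg.norm(l[0]-l[1]));d=(l[0]+l[1]-l[2]-l[3]);print("lug ang",np.degrees(np.arctan2(d[1],d[0])))
c=np.array([.519,.0825])
n=np.array([np.cos(np.radians(53.5)),np.sin(np.radians(53.5))])
print("lateral off of axis from bar line",np.cross(n,c-a[:2]))
for nm,p in [("nose",P(403,170,.065)),("tab",P(633,285,.058))]:
    d=p[:2]-c;print(nm,p,"r",np.hypot(*d),"ang",np.degrees(np.arctan2(d[1],d[0])))
E
python3 m3.py 2>/dev/null
```

```text
disc [0.51997891 0.08185372 0.055     ] diam 0.04286292147461491
bar edge w 0.010554773543570673
bar mids [0.53076932 0.09821701 0.084     ] [0.51166623 0.07270059 0.084     ] 53.17931879240618
lugs c [0.51907311 0.08253793 0.05      ] len 0.057761431731799824 w 0.025049181191687073
lug ang -2.0567536798012513
lateral off of axis from bar line 0.00011201021616749109
nose [0.53386401 0.1019456  0.065     ] r 0.024475906654488667 ang 52.60609084859791
tab [0.54138908 0.08315843 0.058     ] r 0.022398759884919493 ang 1.6844898967546311
```

Call:
send_rows:
  moves: [1,-1,12,0,1,-1,25,0,1,-1,37,0,1,-1,37,0,1,-1,37,0]

```text
clock: 3.88
tcp_pos: [0.5189, 0.0817, 0.0627]
orientation: [-2.805, -1.414, -0.0]
contact_force: [0.3, -0.3, 0.2]
grip_width: 0.0855
```

Call:
send_rows:
  moves: [0,0,0,0,0,0,0,0,0,0,0,0,0,0,0,0,0,0,0,0,0,0,0,0,0,0,0,0,0,0,0,0]
  hand: 1
  newtons: 50

```text
clock: 4.88
tcp_pos: [0.5188, 0.0816, 0.0627]
orientation: [2.806, 1.414, -0.0]
contact_force: [-0.6, 0.2, 0.4]
grip_width: -0.0
```

```bash
python3 - <<'E'
from h import *
f=r.grab_frame("wrist");o=r.get_obs()
for k in ["clock","tcp_pos","contact_force","moment","grip_width"]: print(k,np.round(o[k],4))
M=R.from_rotvec(o["orientation"]).as_matrix();print(np.degrees(np.arctan2(M[1,0],M[0,0])))
cv2.imwrite("pics/w4.png",f["img"][:,:,::-1]);
E
```

```text
clock 4.925
tcp_pos [0.5188 0.0815 0.0627]
contact_force [-1.0084 -0.7792  1.2607]
moment [0.0318 0.0041 0.0822]
grip_width -0.0002
53.48195829874194
```

View pics/w4.png

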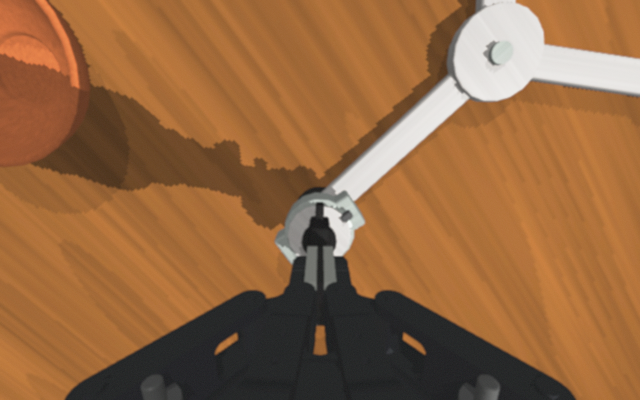

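```bash
python3 - <<'E'
from h import *
f=r.grab_frame("wrist");o=r.get_obs();s=r.grab_frame("side");t=r.grab_frame("top")
np.savez("w4.npz",**f)
p=o["tcp_pos"];print("tcp",proj(f,p),"axis .084",proj(f,[.519,.0825,.084]),"axis .055",proj(f,[.519,.0825,.055]))
crop(f,320,240,40,10,"wz4");crop(s,295,205,30,9,"sz4");crop(t,297,197,30,9,"tz4");print(proj(s,p),proj(t,p))
E
```

```text
tcp [319.29517207 239.95706718] axis .084 [318.43013748 254.30864035] axis .055 [318.68041079 233.87214824]
[293.49708941 207.15431856] [298.23466069 196.92886036]
```

View pics/wz4.png

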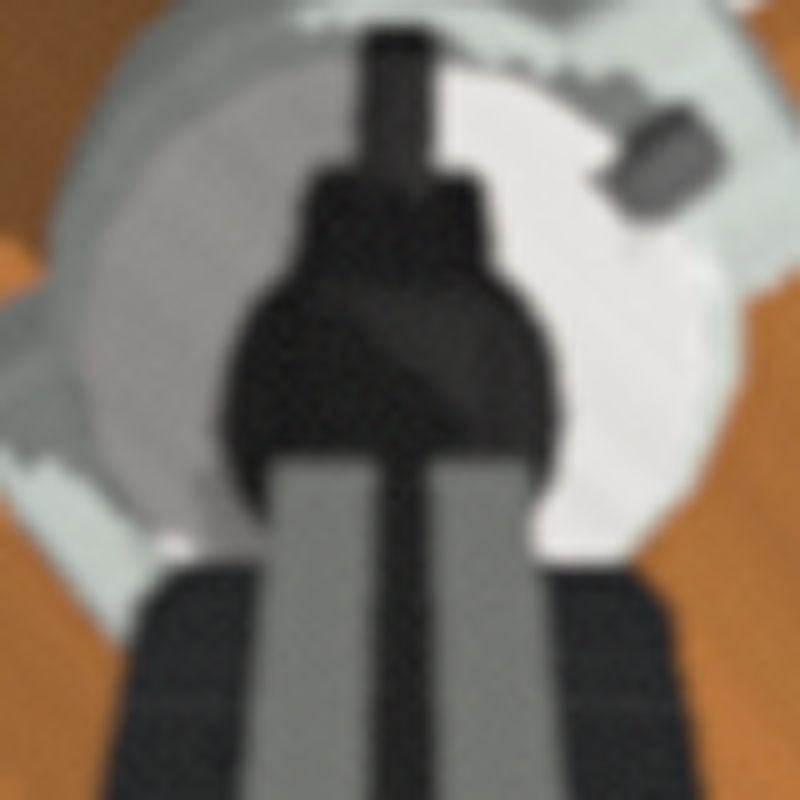

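View pics/sz4.png

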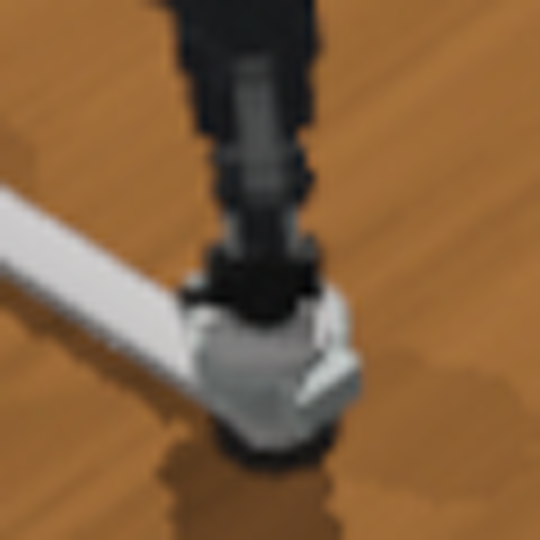

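View pics/tz4.png

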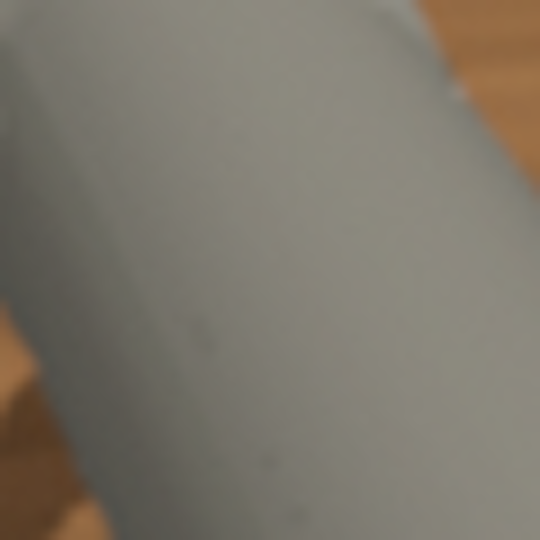

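The fingers have shut to zero and their tips seem to end at the knob's top, not beside it. I'll check heights by triangulation.

```bash
python3 - <<'E'
from h import *
w2=dict(np.load("w2.npz"));w3=dict(np.load("w3.npz"));w4=dict(np.load("w4.npz"));s=r.grab_frame("side")
N=[(w2,288+44.3-.5,150+27.5-.5),(w3,278+40.3-.5,170+17-.5),(w4,280+40-.5,200+3-.5)]
T=[(w2,288+61-.5,150+37.5-.5),(w3,278+63.3-.5,170+28.5-.5),(w4,280+66.5-.5,200+15.5-.5)]
print("nose",tri(N),"tab",tri(T))
# bar far end top edge middle
print("bar far end",tri([(w2,288+43.3-.5,150+38.5-.5),(w3,278+40-.5,170+30-.5),(w4,280+39.7-.5,200+17.5-.5)]))
o=r.get_obs();M=R.from_rotvec(o["orientation"]).as_matrix();p=o["tcp_pos"]
for dx in(0,.011):
  for dz in (0,-.01,-.02): print(dx,dz,proj(w4,p+M@[dx,0,dz]),proj(s,p+M@[dx,0,dz]))
# side: knob top in crop sz4 origin 265,175
print("knob top side",proj(s,[.519,.0825,.084]),proj(s,[.519,.0825,.062]))
E
```

```text
nose [0.53420755 0.10223669 0.06631402] tab [0.54131168 0.08358415 0.05801692]
bar far end [0.5269625  0.09275222 0.05875476]
0 0 [319.22795218 239.93399327] [293.49655277 207.17171153]
0 -0.01 [319.17723479 246.8664008 ] [293.29598815 204.78424023]
0 -0.02 [319.1206549  254.60013775] [293.09250619 202.36204164]
0.011 0 [319.20488512 223.64255637] [289.3705944  207.63122528]
0.011 -0.01 [319.15190079 229.80184718] [289.14002837 205.24489078]
0.011 -0.02 [319.0926663  236.68770268] [288.90610553 202.82381354]
knob top side [292.75644491 202.19018948] [293.20593917 207.48244058]
```

Call:
send_rows:
  moves: [0,0,0,0,0,0,0,0,0,0,0,0,0,0,0,0,0,0,0,0,0,0,0,0]
  hand: 0.5

```text
clock: 5.88
tcp_pos: [0.5188, 0.0815, 0.0627]
orientation: [2.806, 1.414, -0.0]
contact_force: [-0.4, 0.3, 0.6]
grip_width: 0.043
```

```bash
python3 - <<'E'
from h import *
f=r.grab_frame("wrist");o=r.get_obs();s=r.grab_frame("side")
np.savez("w5.npz",**f);np.savez("s5.npz",**s)
p=o["tcp_pos"];M=R.from_rotvec(o["orientation"]).as_matrix();print(p,o["grip_width"])
for z in (0,-.01,-.02,-.03,-.04): print(z,[np.round(proj(s,p+M@[0,y*o["grip_width"]/2,z]),1) for y in(-1,1)],[np.round(proj(f,p+M@[.009,y*o["grip_width"]/2,z]),1) for y in(-1,1)])
crop(f,320,240,60,6,"wz5")
im=s["img"][160:220,260:330,::-1].astype(float);im=(255*(im/255)**.5).astype(np.uint8)
cv2.imwrite("pics/sz5.png",cv2.resize(im,None,fx=10,fy=10,interpolation=cv2.INTER_CUBIC))
E
```

```text
[0.51882591 0.08155822 0.06270322] 0.04250530559326599
0 [array([294.3, 213.4]), array([292.7, 201.1])] [array([285.1, 226.7]), array([353.5, 226.7])]
-0.01 [array([294.1, 211. ]), array([292.5, 198.7])] [array([283.1, 233. ]), array([355.3, 233. ])]
-0.02 [array([293.9, 208.6]), array([292.3, 196.3])] [array([281., 240.]), array([357.4, 240. ])]
-0.03 [array([293.7, 206.2]), array([292.1, 193.8])] [array([278.5, 247.9]), array([359.7, 247.9])]
-0.04 [array([293.5, 203.7]), array([291.9, 191.3])] [array([275.7, 256.9]), array([362.3, 256.9])]
```

View pics/sz5.png

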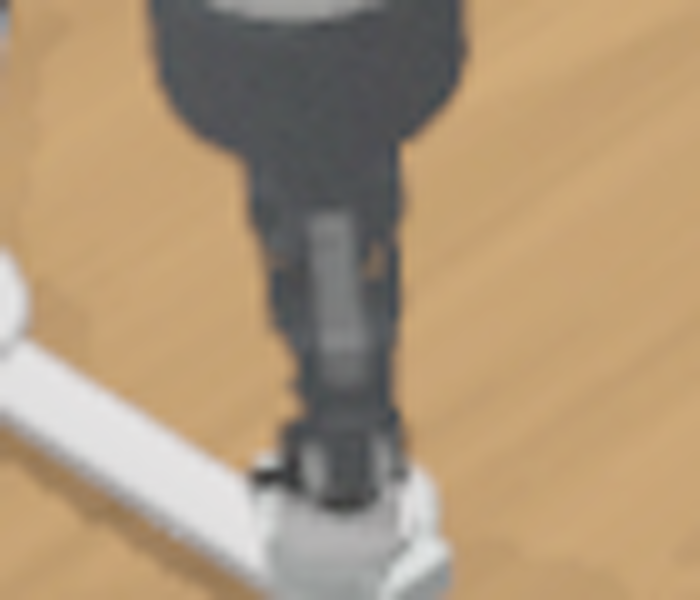

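View pics/wz5.png

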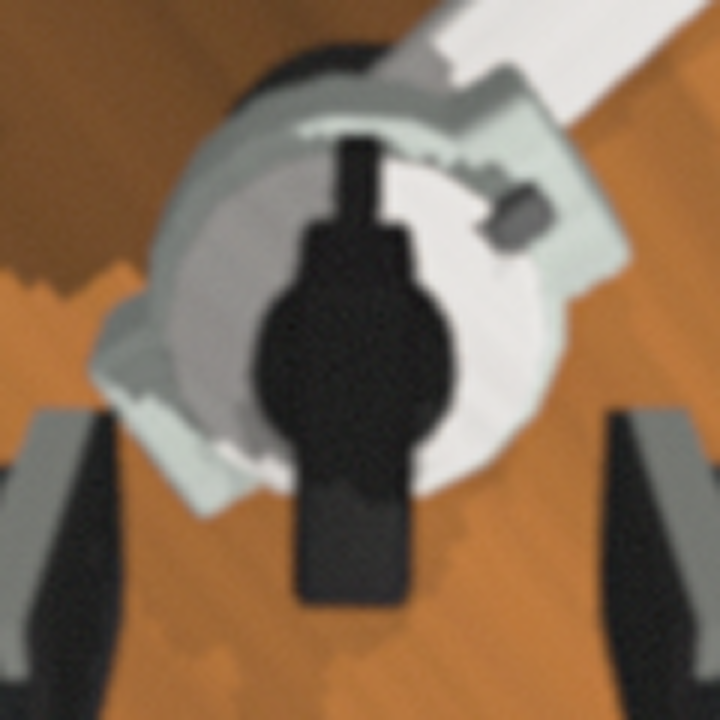

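The wrist view puts the half-open tips at about (279,248) and (361,248). That places them roughly 30 mm behind the reported TCP, which explains why the fingers shut above the knob. I'll open fully and descend in steps, checking each one.

Call:
send_rows:
  moves: [0,0,0,0,0,0,0,0,0,0,5,0,0,0,12,0,0,0,18,0,0,0,24,0,0,0,24,0]
  hand: 0

```text
clock: 6.85
tcp_pos: [0.5183, 0.0815, 0.038]
orientation: [-2.805, -1.414, 0.002]
contact_force: [0.3, -0.2, 0.1]
grip_width: 0.085
```

Call:
send_rows:
  moves: [0,0,0,0,0,0,0,0,0,0,0,0,0,0,0,0]
  hand: 0.7
  newtons: 40

```text
clock: 7.35
tcp_pos: [0.5189, 0.0815, 0.0388]
orientation: [2.806, 1.413, 0.0]
contact_force: [-0.5, -0.9, 0.0]
grip_width: 0.0255
```

```bash
python3 - <<'E'
from h import *
f=r.grab_frame("wrist");o=r.get_obs();s=r.grab_frame("side")
np.savez("w6.npz",**f)
for k in ["clock","tcp_pos","contact_force","moment","grip_width"]: print(k,np.round(o[k],4))
crop(f,320,250,60,6,"wz6")
im=s["img"][160:220,260:330,::-1].astype(float);im=(255*(im/255)**.5).astype(np.uint8)
cv2.imwrite("pics/sz6.png",cv2.resize(im,None,fx=10,fy=10,interpolation=cv2.INTER_CUBIC))
E
```

```text
clock 7.4
tcp_pos [0.5189 0.0816 0.0388]
contact_force [ 0.8507 -0.9801 -0.6331]
moment [ 0.0497 -0.0198 -0.0311]
grip_width 0.0261
```

View pics/sz6.png

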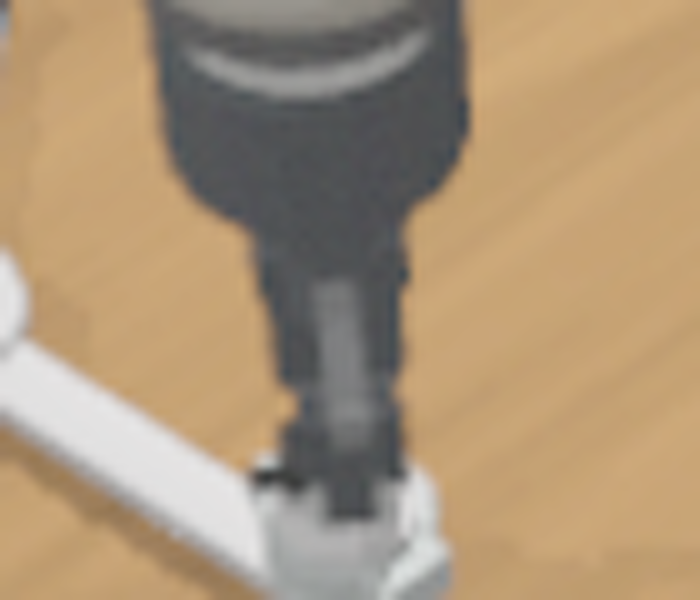

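View pics/wz6.png

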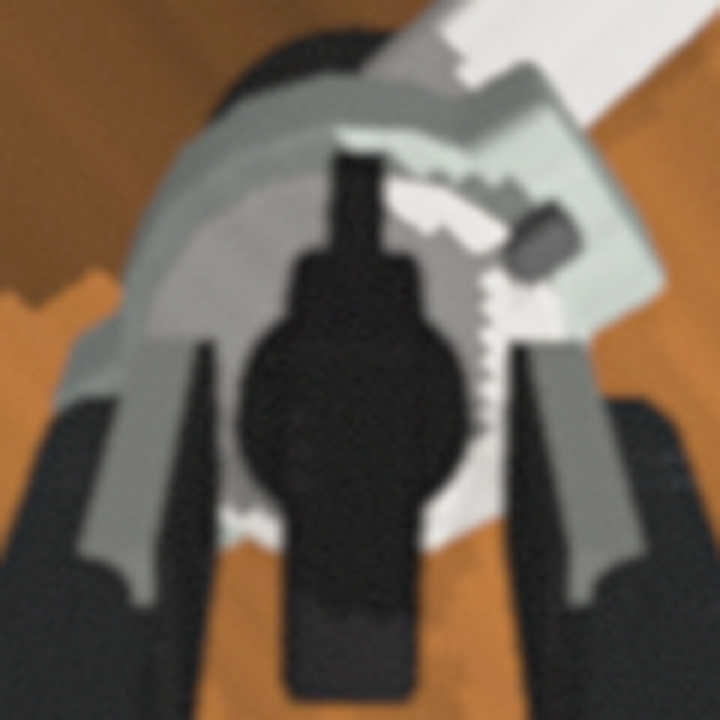

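The pads now straddle the bar. Their tips are at about (296,247) and (345,247), which computes to z≈0.067. I'll go 3 mm lower and close.

Call:
send_rows:
  moves: [0,-0.5,3,0,0,-0.5,3,0]

```text
clock: 7.7
tcp_pos: [0.5181, 0.0819, 0.0354]
orientation: [-2.805, -1.414, 0.001]
contact_force: [-0.7, -0.3, -0.2]
grip_width: 0.0253
```

Call:
send_rows:
  moves: [0,0,0,0,0,0,0,0,0,0,0,0,0,0,0,0]
  hand: 1
  newtons: 40

```text
clock: 8.2
tcp_pos: [0.5183, 0.0819, 0.0357]
orientation: [-2.806, -1.414, 0.0]
contact_force: [-0.6, 1.3, 2.3]
grip_width: 0.0181
```

```bash
cat > st.py <<'E'
from h import *
import sys
n=sys.argv[1];u,v=float(sys.argv[2]),float(sys.argv[3])
f=r.grab_frame("wrist");o=r.get_obs();np.savez(n+".npz",**f)
for k in ["clock","tcp_pos","contact_force","moment","grip_width"]: print(k,np.round(o[k],4))
M=R.from_rotvec(o["orientation"]).as_matrix();print("yaw",np.degrees(np.arctan2(M[1,0],M[0,0])),"j",np.round(o["joints"],3))
crop(f,u,v,60,6,n)
E
python3 st.py w7 320 250
```

```text
clock 8.25
tcp_pos [0.5182 0.0819 0.0357]
contact_force [-1.6217 -0.2203  2.1771]
moment [-0.0191  0.3754  0.0384]
grip_width 0.0178
yaw 53.48790188879262 j [ 0.034  0.494 -0.385  2.026  0.29   0.674 -1.175]
```

View pics/w7.png

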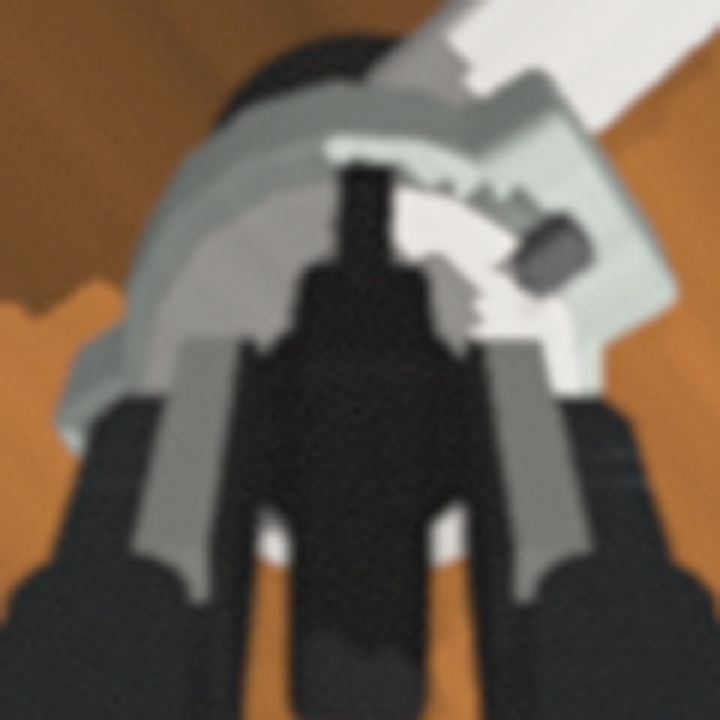

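Call:
send_rows:
  moves: [0,0,-4,0,0,0,-4,0,0,0,-4,0,0,0,-4,0,0,0,-4,0]

```text
clock: 8.88
tcp_pos: [0.5178, 0.0818, 0.0366]
orientation: [-2.804, -1.413, 0.001]
contact_force: [9.7, 2.8, -33.4]
grip_width: 0.0173
```

```bash
python3 st.py w8 320 250
```

```text
clock 8.925
tcp_pos [0.5178 0.0818 0.0367]
contact_force [ 10.0162   2.7293 -33.3482]
moment [ 0.618  -2.1304  0.0365]
grip_width 0.0174
yaw 53.49002605975091 j [ 0.037  0.492 -0.387  2.025  0.286  0.676 -1.171]
```

View pics/w8.png

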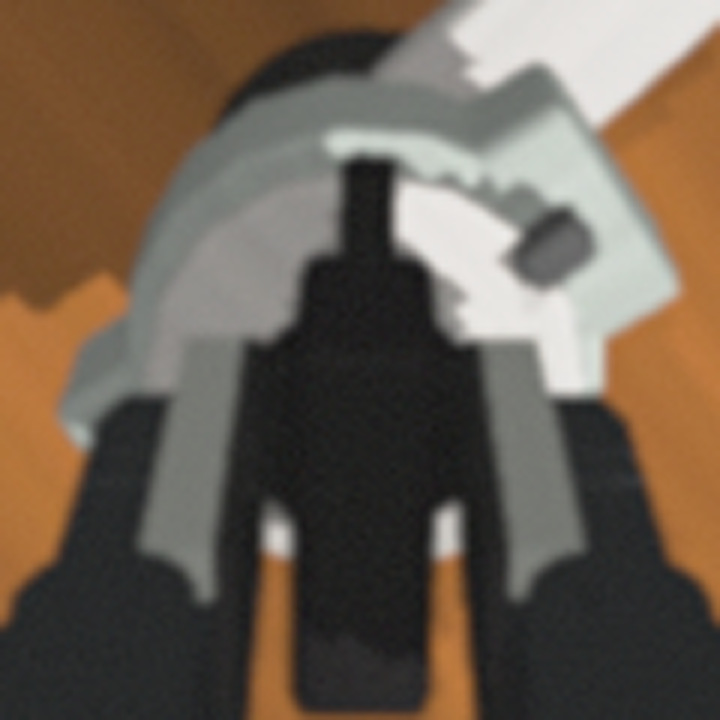

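The fingers stopped at 17–18 mm, and pulling up 4 mm gave 33 N. They are holding the 18 mm round hub, so I'll release, rise above it and grip the 12 mm bar.

Call:
send_rows:
  moves: [0,0,0,0,0,0,0,0,0,0,2,0,0,0,0,0,0,0,-2,0,0,0,-4,0,0,0,-4,0]
  hand: 0.65

```text
clock: 9.8
tcp_pos: [0.5186, 0.0819, 0.044]
orientation: [2.805, 1.413, 0.001]
contact_force: [0.7, -0.4, -0.4]
grip_width: 0.0298
```

Call:
send_rows:
  moves: [0,0,0,0,0,0,0,0,0,0,0,0,0,0,0,0,0,0,0,0]
  hand: 1
  newtons: 40

```text
clock: 10.42
tcp_pos: [0.5183, 0.0819, 0.0438]
orientation: [2.806, 1.414, -0.0]
contact_force: [-2.6, 0.5, 4.9]
grip_width: 0.0106
```

```bash
python3 st.py w9 320 250
```

```text
clock 10.475
tcp_pos [0.5183 0.0819 0.0438]
contact_force [-1.8109  0.5287  5.1197]
moment [ 0.0681  0.4607 -0.0171]
grip_width 0.0105
yaw 53.48950840060813 j [ 0.04   0.481 -0.391  2.022  0.281  0.69  -1.167]
```

View pics/w9.png

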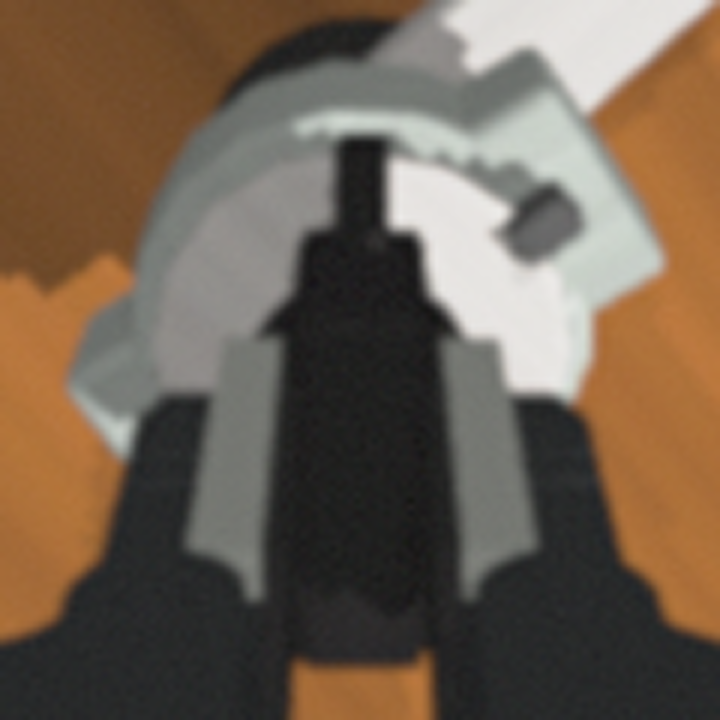

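The jaws now hold the bar at 10.5 mm. I'll turn about 47° clockwise (positive about the tool's z) and look again.

Call:
send_rows:
  moves: [0,0,0,6,0,0,0,13,0,0,0,20,0,0,0,27,0,0,0,34,0,0,0,41,0,0,0,47,0,0,0,47]

```text
clock: 11.48
tcp_pos: [0.5182, 0.0821, 0.0438]
orientation: [3.137, 0.176, -0.0]
contact_force: [-2.7, 0.6, 5.3]
grip_width: 0.0111
```

```bash
python3 st.py w10 320 250
```

```text
clock 11.525
tcp_pos [0.5182 0.0821 0.0438]
contact_force [-2.3701  0.7512  5.4802]
moment [ 0.1478  0.5188 -0.09  ]
grip_width 0.0109
yaw 6.477299771144898 j [-0.123  0.459 -0.189  2.033  0.136  0.662 -1.858]
```

View pics/w10.png

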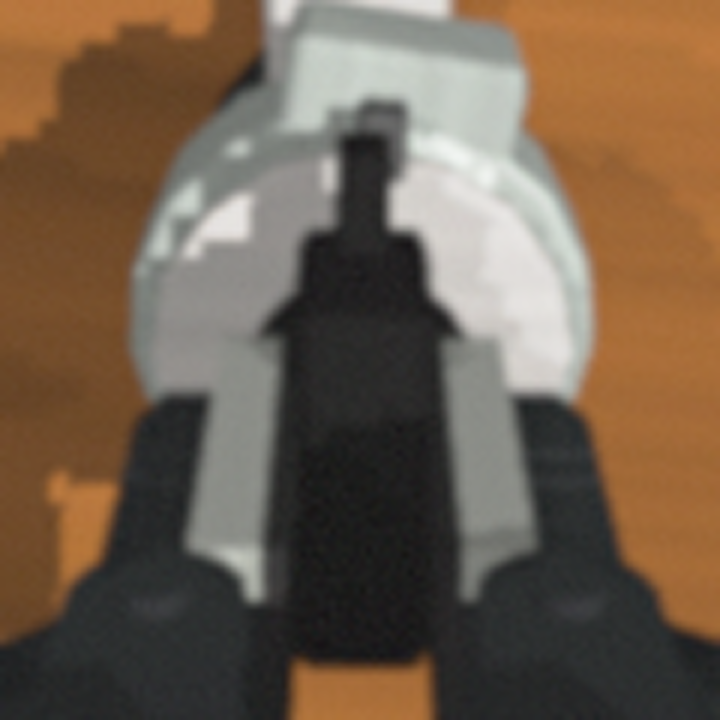

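```bash
python3 - <<'E'
from h import *
f=dict(np.load("w10.npz"))
im=f["img"][195:250,280:360,::-1].astype(float);im=(255*(im/255)**.6).astype(np.uint8)
cv2.imwrite("pics/w10z.png",cv2.resize(im,None,fx=10,fy=10,interpolation=cv2.INTER_CUBIC))
c=np.array([.5193,.0823])
for a in (0,3,6):
  for z,rr in((.058,.025),(.058,.0185),(.063,.025)):
    print(a,z,rr,(proj(f,[*(c+rr*np.array([np.cos(np.radians(a)),np.sin(np.radians(a))])),z])-[280-.5,195-.5])*10)
E
```

```text
0 0.058 0.025 [438.76890468 141.84264054]
0 0.058 0.0185 [425.5434785  250.37331544]
0 0.063 0.025 [439.77972926 170.76675466]
3 0.058 0.025 [415.42118704 139.93952249]
3 0.058 0.0185 [408.46992129 248.9978291 ]
3 0.063 0.025 [415.72843184 168.81229678]
6 0.058 0.025 [391.99281952 139.1995145 ]
6 0.058 0.0185 [391.33931401 248.46275603]
6 0.063 0.025 [391.59381187 168.05221906]
```

View pics/w10z.png

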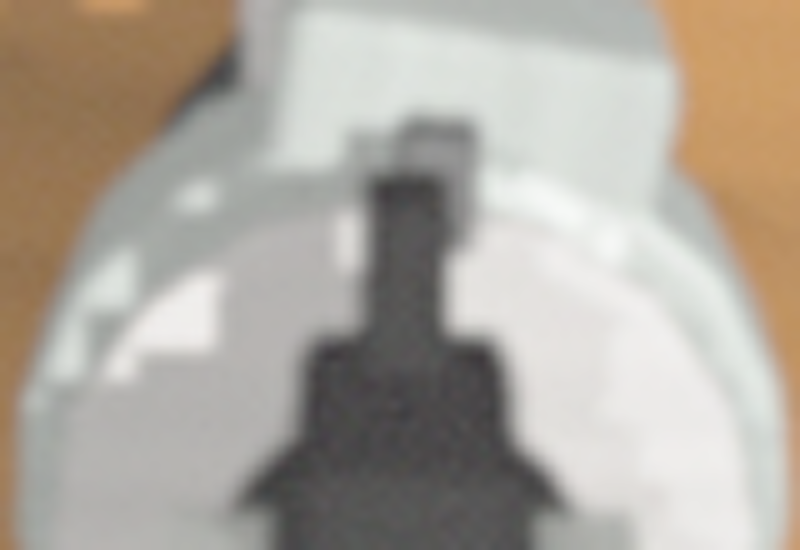

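Zoomed, the nose tip centre is at column 407 and the tab's outer end is centred at about 436. The scale is 18 px/mm at 25 mm radius, so about 3.5° more is needed.

Call:
send_rows:
  moves: [0,0,0,3.5,0,0,0,3.5,0,0,0,3.5]

```text
clock: 11.9
tcp_pos: [0.5182, 0.0822, 0.0438]
orientation: [-3.14, -0.082, 0.001]
contact_force: [-1.9, 0.7, 5.3]
grip_width: 0.0107
```

```bash
python3 st.py w11 320 250; python3 - <<'E'
from h import *
f=dict(np.load("w11.npz"))
im=f["img"][195:250,280:360,::-1].astype(float);im=(255*(im/255)**.6).astype(np.uint8)
cv2.imwrite("pics/w11z.png",cv2.resize(im,None,fx=10,fy=10,interpolation=cv2.INTER_CUBIC))
E
```

```text
clock 11.95
tcp_pos [0.5182 0.0822 0.0438]
contact_force [-2.7972  0.5278  4.767 ]
moment [ 0.1413  0.5855 -0.1191]
grip_width 0.0108
yaw 2.9878249743692415 j [-0.135  0.458 -0.175  2.034  0.125  0.66  -1.909]
```

View pics/w11z.png

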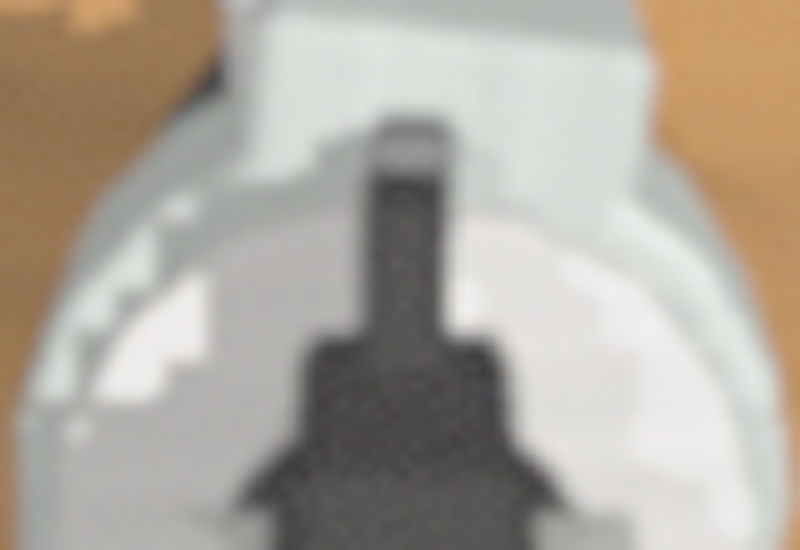

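The tab is centred at about 413 and the nose at 406, so 0.8° more.

Call:
send_rows:
  moves: [0,0,0,0.8,0,0,0,0.8]

```text
clock: 12.2
tcp_pos: [0.5182, 0.0822, 0.0438]
orientation: [-3.141, -0.061, 0.0]
contact_force: [-2.3, 0.5, 5.6]
grip_width: 0.0108
```

Call:
send_rows:
  moves: [0,0,0,0,0,0,0,0,0,0,0,0]
  hand: 0.7

```text
clock: 12.58
tcp_pos: [0.5185, 0.0817, 0.0436]
orientation: [3.141, 0.06, 0.0]
contact_force: [0.1, 0.4, 0.4]
grip_width: 0.0255
```

```bash
python3 st.py w12 320 250; python3 - <<'E'
from h import *
f=dict(np.load("w12.npz"))
im=f["img"][195:250,280:360,::-1].astype(float);im=(255*(im/255)**.6).astype(np.uint8)
cv2.imwrite("pics/w12z.png",cv2.resize(im,None,fx=10,fy=10,interpolation=cv2.INTER_CUBIC))
E
```

```text
clock 12.625
tcp_pos [0.5185 0.0817 0.0436]
contact_force [-0.444   0.041  -0.6315]
moment [0.0198 0.048  0.0469]
grip_width 0.0255
yaw 2.1737610112501815 j [-0.137  0.458 -0.171  2.034  0.123  0.659 -1.921]
```

View pics/w12z.png

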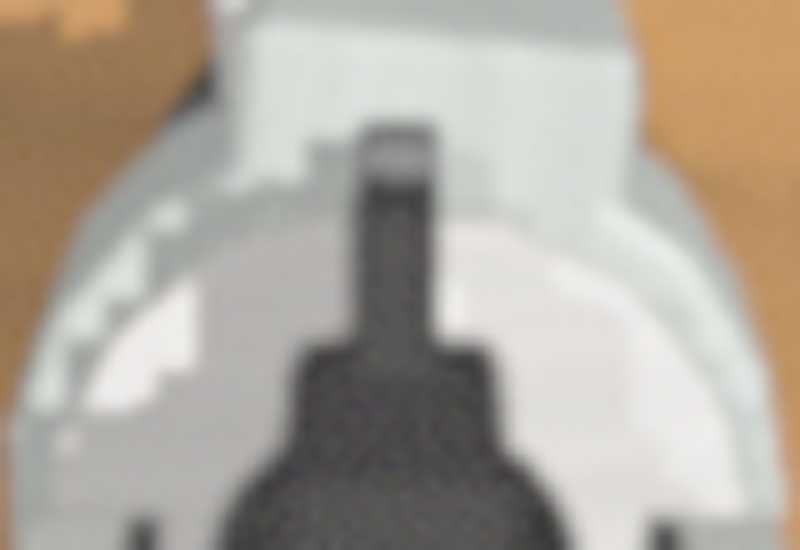

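View pics/w12.png

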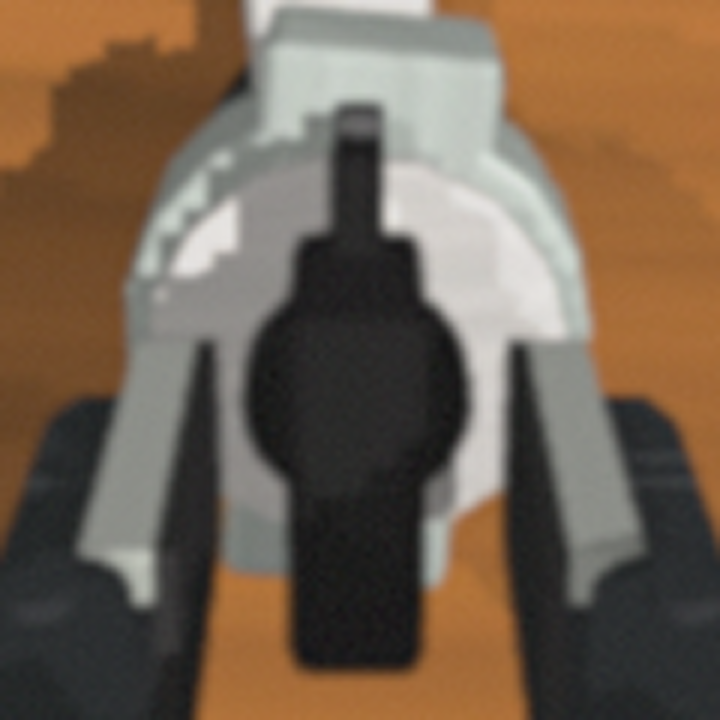

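The nose is centred at 395 and the tab at 398, under 0.5° apart, and the knob is released. Next is the ring: open fully, rise a little, then turn about 86° counter-clockwise so the jaws line up with the lugs.

Call:
send_rows:
  moves: [0,0,0,0,0,0,-10,0,0,0,-25,-5,0,0,-30,-14,0,0,-30,-23,0,0,-30,-32,0,0,-30,-41,0,0,-30,-50]
  hand: 0

```text
clock: 13.62
tcp_pos: [0.5187, 0.0818, 0.0744]
orientation: [2.817, 1.389, 0.001]
contact_force: [0.4, 0.3, 0.1]
grip_width: 0.0856
```

Call:
send_rows:
  moves: [0,0,0,-9,0,0,0,-18,0,0,0,-27,0,0,0,-36,0,0,0,-36,0,0,0,-36]

```text
clock: 14.38
tcp_pos: [0.5186, 0.0817, 0.074]
orientation: [2.26, 2.182, 0.0]
contact_force: [-0.6, 0.1, -0.6]
grip_width: 0.0851
```

```bash
python3 st.py w13 320 240
```

```text
clock 14.425
tcp_pos [0.5185 0.0818 0.074 ]
contact_force [-0.2926  0.07    0.2868]
moment [-0.0059  0.0074  0.0318]
grip_width 0.0855
yaw 88.0423477710894 j [ 0.153  0.456 -0.531  1.998  0.326  0.77  -0.604]
```

View pics/w13.png

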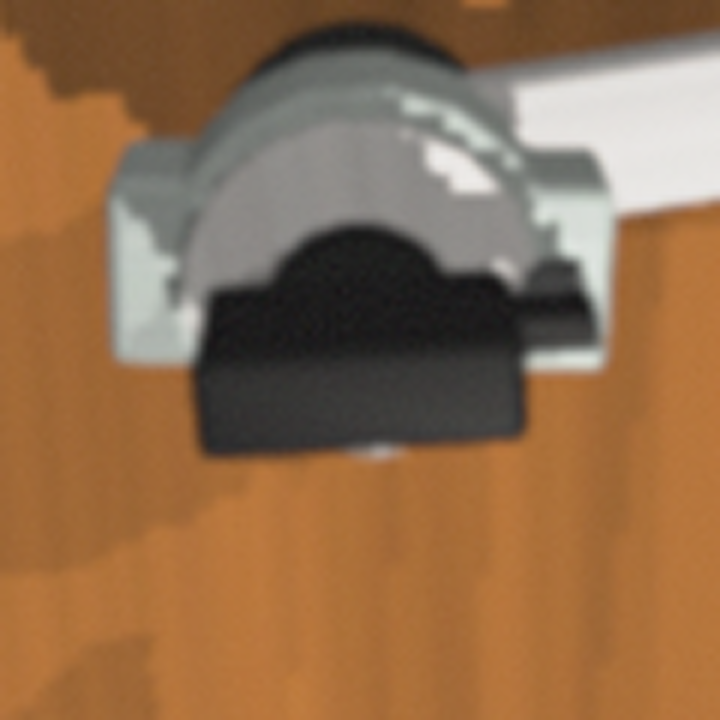

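```bash
python3 - <<'E'
from h import *
f=dict(np.load("w13.npz"))
def P(a,b,z): return onz(f,260+a/6-.5,180+b/6-.5,z)
l=[P(110,195,.05),P(118,362,.05),P(605,370,.05),P(612,195,.05)]
lc=np.mean(l,0);print("lug c",lc,"len",np.linalg.norm(l[3]-l[0]),"w",np.linalg.norm(l[0]-l[1]));d=l[2]+l[3]-l[0]-l[1];print("ang",np.degrees(np.arctan2(d[1],d[0])), [p.round(4).tolist() for p in l])
k=[P(203,365,.084),P(205,452,.084),P(522,435,.084),P(520,360,.084)]
print("knob c",np.mean(k,0),[p.round(4).tolist() for p in k]);d=k[2]+k[3]-k[0]-k[1];print(np.degrees(np.arctan2(d[1],d[0])))
print("tab far top edge",P(555,262,.058))
E
```

```text
lug c [0.51834039 0.08124576 0.05      ] len 0.05845283366615944 w 0.02118432673829335
ang -2.5414811589564708 [[0.4895, 0.0931, 0.05], [0.4888, 0.072, 0.05], [0.5472, 0.0688, 0.05], [0.5479, 0.0911, 0.05]]
knob c [0.51848807 0.08175579 0.084     ] [[0.5029, 0.0865, 0.084], [0.5025, 0.0769, 0.084], [0.5344, 0.0777, 0.084], [0.5342, 0.0859, 0.084]]
0.17421376807274594
tab far top edge [0.54041395 0.08605342 0.058     ]
```

Call:
send_rows:
  moves: [0,0,12,0,0,0,25,0,0,0,38,0,0,0,50,0,0,0,50,0]

```text
clock: 15.05
tcp_pos: [0.5175, 0.0817, 0.0224]
orientation: [-2.255, -2.185, 0.003]
contact_force: [-0.4, -0.2, -0.7]
grip_width: 0.0853
```

```bash
python3 st.py w14 320 250;python3 - <<'E'
from h import *
s=r.grab_frame("side")
im=s["img"][150:225,250:340,::-1].astype(float);im=(255*(im/255)**.5).astype(np.uint8)
cv2.imwrite("pics/s14.png",cv2.resize(im,None,fx=8,fy=8,interpolation=cv2.INTER_CUBIC))
cv2.imwrite("pics/w14f.png",np.load("w14.npz")["img"][:,:,::-1])
E
```

```text
clock 15.1
tcp_pos [0.518  0.0819 0.0231]
contact_force [-0.0821 -0.0679  0.7672]
moment [-0.038  -0.0014  0.0088]
grip_width 0.0851
yaw 88.19554419980234 j [ 0.114  0.533 -0.488  2.026  0.391  0.674 -0.658]
```

View pics/w14f.png

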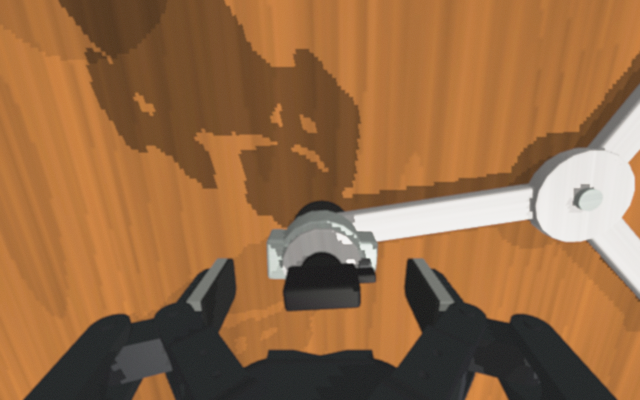

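View pics/s14.png

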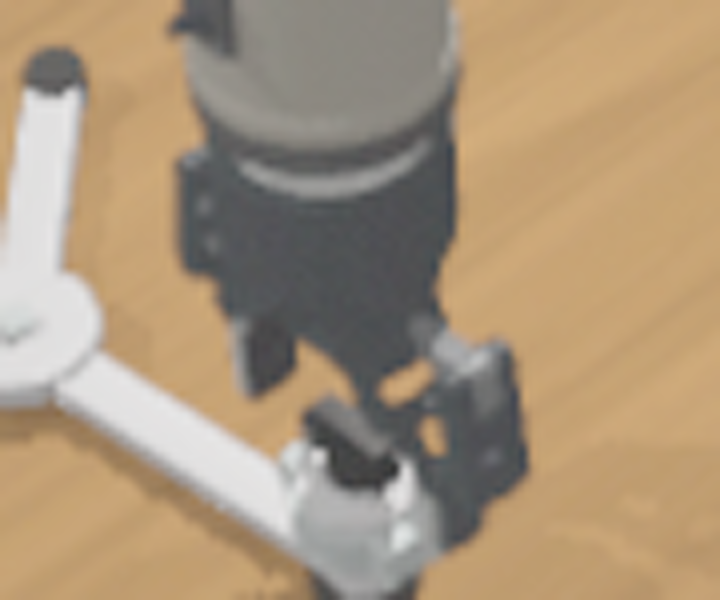

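Seen from the side, the palm stays about 28 mm above the knob. I'll go down another 12 mm, then 6 mm, watching the force.

Call:
send_rows:
  moves: [0,0,6,0,0,0,12,0,0,0,12,0]

```text
clock: 15.52
tcp_pos: [0.518, 0.0817, 0.0112]
orientation: [-2.256, -2.186, 0.001]
contact_force: [0.1, 1.1, 0.6]
grip_width: 0.0854
```

Call:
send_rows:
  moves: [0,0,3,0,0,0,6,0,0,0,6,0]
  hand: 0.2

```text
clock: 15.9
tcp_pos: [0.5182, 0.0818, 0.0055]
orientation: [-2.256, -2.186, 0.001]
contact_force: [1.1, 0.1, -0.4]
grip_width: 0.0684
```

```bash
python3 st.py w15 320 260;python3 - <<'E'
from h import *
s=r.grab_frame("side")
im=s["img"][150:225,250:340,::-1].astype(float);im=(255*(im/255)**.5).astype(np.uint8)
cv2.imwrite("pics/s15.png",cv2.resize(im,None,fx=8,fy=8,interpolation=cv2.INTER_CUBIC))
cv2.imwrite("pics/w15f.png",np.load("w15.npz")["img"][:,:,::-1])
E
```

```text
clock 15.95
tcp_pos [0.5183 0.0819 0.0056]
contact_force [-0.6489 -0.9436  0.048 ]
moment [-0.0093 -0.0178 -0.0424]
grip_width 0.0684
yaw 88.18790941847134 j [ 0.099  0.561 -0.47   2.033  0.415  0.64  -0.678]
```

View pics/w15f.png

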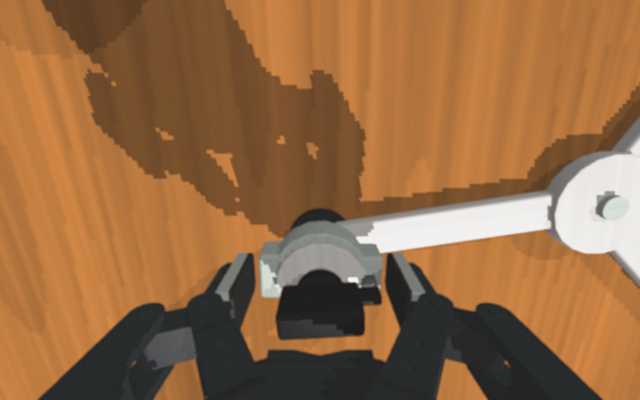

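View pics/s15.png

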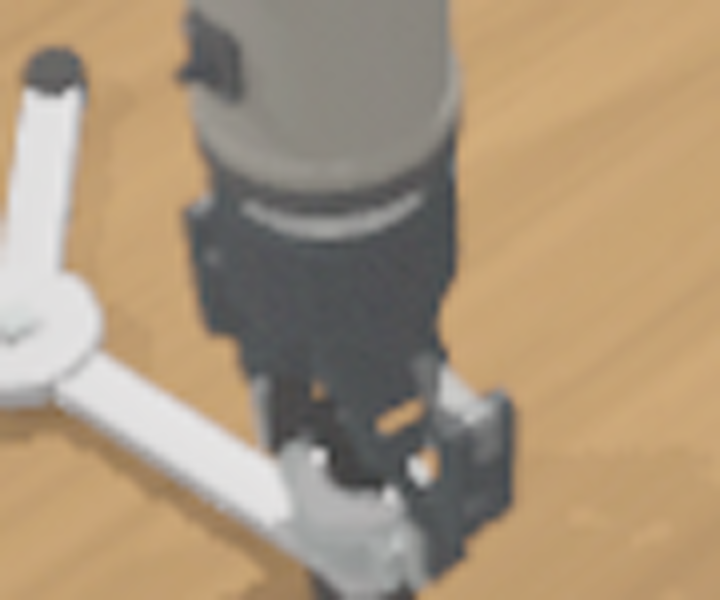

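The tips are at (254,254) and (386,254), which computes to z≈0.039, with a lug on each side and no contact yet. Closing on the lugs.

Call:
send_rows:
  moves: [0,0,0,0,0,0,0,0,0,0,0,0,0,0,0,0]
  hand: 1
  newtons: 40

```text
clock: 16.5
tcp_pos: [0.5185, 0.0819, 0.0062]
orientation: [2.256, 2.186, 0.0]
contact_force: [-2.4, 0.5, 5.7]
grip_width: 0.0591
```

```bash
python3 st.py w16 320 260; cat > mz.py <<'E'
from h import *
a=[]
for i in range(4):
    o=r.get_obs();a.append(np.r_[o["moment"],o["contact_force"]]);r.grab_frame("wrist")
a=np.array(a);M=R.from_rotvec(o["orientation"]).as_matrix()
print(o["clock"],"mean",a.mean(0).round(3),"mz",a[:,2].round(3),"w",round(o["grip_width"],4),"yaw",round(np.degrees(np.arctan2(M[1,0],M[0,0])),2),"tau7",np.round(o["tau"],3),o["tcp_pos"].round(4))
E
python3 mz.py
```

```text
clock 16.55
tcp_pos [0.5185 0.0819 0.0062]
contact_force [-1.0174 -0.2595  5.2318]
moment [-0.0596  0.4722 -0.0034]
grip_width 0.0588
yaw 88.18156362868142 j [ 0.099  0.56  -0.47   2.033  0.415  0.641 -0.678]
16.7 mean [-0.063  0.459  0.007 -1.812 -0.593  5.39 ] mz [-0.003 -0.013  0.033  0.01 ] w 0.0589 yaw 88.18 tau7 [-6.2000e-02 -4.9066e+01 -5.0610e+00 -1.7078e+01  1.7100e-01 -5.7300e-01
 -5.0000e-03] [0.5185 0.0819 0.0062]
```

View pics/w16.png

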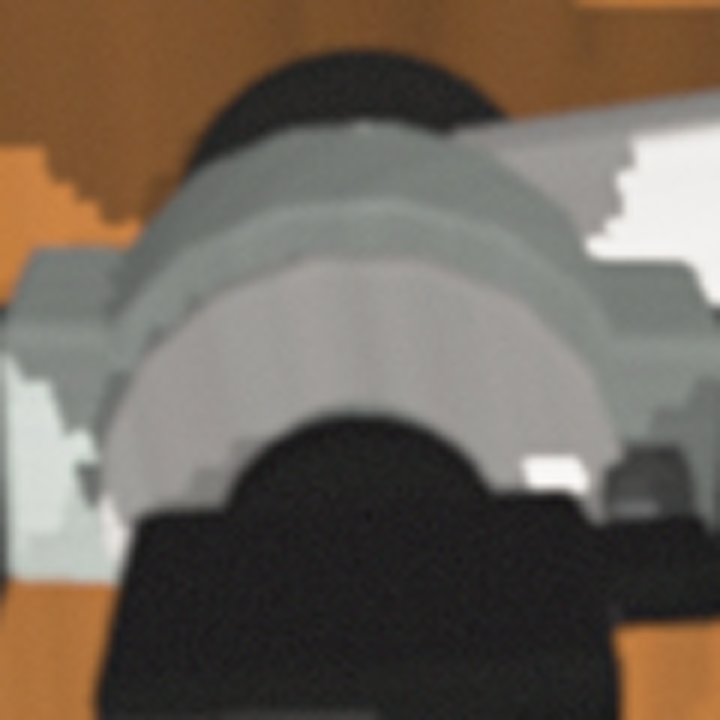

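The jaws grip the lugs at 59 mm. Turning clockwise in steps and reading the moment each time.

Call:
send_rows:
  moves: [0,0,0,3,0,0,0,6,0,0,0,9,0,0,0,10,0,0,0,10]

```text
clock: 17.38
tcp_pos: [0.5184, 0.0819, 0.0062]
orientation: [2.438, 1.98, -0.0]
contact_force: [-1.2, -0.8, 5.2]
grip_width: 0.0592
```

```bash
python3 mz.py
```

```text
17.525 mean [-0.035  0.459 -0.1   -0.945 -0.714  5.916] mz [-0.109 -0.119 -0.084 -0.087] w 0.0587 yaw 78.16 tau7 [ -0.135 -49.053  -4.441 -17.13    0.268  -0.598   0.094] [0.5184 0.0819 0.0062]
```

The moment about z reads −0.10 and joint 7's torque rose by 0.099 N m. Both match the free drag, and joint 7 is the cleaner gauge.

Call:
send_rows:
  moves: [0,0,0,2,0,0,0,4,0,0,0,4]

```text
clock: 17.95
tcp_pos: [0.5184, 0.0819, 0.0062]
orientation: [2.506, 1.894, -0.0]
contact_force: [-1.4, -0.1, 5.5]
grip_width: 0.0594
```

```bash
cat > q.py <<'E'
from h import *
o=r.get_obs();M=R.from_rotvec(o["orientation"]).as_matrix()
print(o["clock"],"mz",np.round(o["moment"][2],3),"tau7",np.round(o["tau"][6],4),"yaw",round(np.degrees(np.arctan2(M[1,0],M[0,0])),2),"w",round(o["grip_width"],4))
E
python3 q.py
```

```text
17.95 mz -0.088 tau7 -0.0022 yaw 74.16 w 0.0594
```

Call:
send_rows:
  moves: [0,0,0,2,0,0,0,4,0,0,0,4]

```text
clock: 18.32
tcp_pos: [0.5184, 0.0819, 0.0062]
orientation: [2.571, 1.805, -0.0]
contact_force: [-0.7, -1.0, 5.6]
grip_width: 0.0592
```

```bash
python3 q.py
```

```text
18.325 mz -0.07 tau7 -0.002 yaw 70.15 w 0.0592
```

Call:
send_rows:
  moves: [0,0,0,1.5,0,0,0,3,0,0,0,3]

```text
clock: 18.7
tcp_pos: [0.5184, 0.0819, 0.0062]
orientation: [2.617, 1.737, -0.0]
contact_force: [-2.6, -0.2, 6.2]
grip_width: 0.0588
```

```bash
python3 mz.py
```

```text
18.85 mean [-0.043  0.488 -0.097 -2.162  0.046  5.794] mz [-0.068 -0.102 -0.065 -0.151] w 0.059 yaw 67.17 tau7 [ -0.102 -49.015  -3.707 -17.191   0.282  -0.63    0.097] [0.5184 0.0819 0.0062]
```

Call:
send_rows:
  moves: [0,0,0,1.5,0,0,0,3,0,0,0,3]

```text
clock: 19.27
tcp_pos: [0.5184, 0.0819, 0.0062]
orientation: [2.662, 1.668, -0.0]
contact_force: [-2.2, -0.6, 5.5]
grip_width: 0.0589
```

```bash
python3 mz.py
```

```text
19.425 mean [-0.019  0.534 -0.117 -2.062 -0.232  5.773] mz [-0.118 -0.121 -0.121 -0.11 ] w 0.0592 yaw 64.17 tau7 [ -0.094 -49.003  -3.507 -17.205   0.285  -0.638   0.098] [0.5184 0.0819 0.0062]
```

After one camera hold, joint 7's torque reads a steady 0.098, so the ring is still free.

```bash
cat > t.py <<'E'
from h import *
r.grab_frame("wrist")
o=r.get_obs();M=R.from_rotvec(o["orientation"]).as_matrix()
print(round(o["clock"],2),"mz",np.round(o["moment"][2],3),"tau7",np.round(o["tau"][6],4),"yaw",round(np.degrees(np.arctan2(M[1,0],M[0,0])),2),"w",round(o["grip_width"],4))
E
```

Call:
send_rows:
  moves: [0,0,0,1.5,0,0,0,3,0,0,0,3]

```text
clock: 19.85
tcp_pos: [0.5183, 0.082, 0.0062]
orientation: [2.704, 1.598, -0.0]
contact_force: [-1.9, -0.3, 5.8]
grip_width: 0.0589
```

```bash
python3 t.py
```

```text
19.9 mz -0.13 tau7 0.0819 yaw 61.17 w 0.0588
```

Call:
send_rows:
  moves: [0,0,0,1.5,0,0,0,3,0,0,0,3]

```text
clock: 20.27
tcp_pos: [0.5183, 0.082, 0.0062]
orientation: [2.745, 1.527, -0.0]
contact_force: [-2.1, -1.5, 5.2]
grip_width: 0.0592
```

```bash
python3 t.py
```

```text
20.32 mz -0.1 tau7 0.0819 yaw 58.17 w 0.0589
```

Call:
send_rows:
  moves: [0,0,0,1.5,0,0,0,3,0,0,0,3]

```text
clock: 20.7
tcp_pos: [0.5183, 0.0819, 0.0062]
orientation: [2.784, 1.454, -0.0]
contact_force: [-1.9, -0.9, 6.2]
grip_width: 0.0588
```

```bash
python3 t.py
```

```text
20.75 mz -0.114 tau7 0.0819 yaw 55.17 w 0.0593
```

Call:
send_rows:
  moves: [0,0,0,1.5,0,0,0,3,0,0,0,3]

```text
clock: 21.12
tcp_pos: [0.5183, 0.082, 0.0062]
orientation: [2.821, 1.381, -0.0]
contact_force: [-1.9, -1.2, 5.2]
grip_width: 0.0592
```

```bash
python3 t.py
```

```text
21.18 mz 0.003 tau7 0.0168 yaw 52.18 w 0.059
```

The reading dropped unexpectedly. I'll check again and take a picture.

```bash
python3 t.py; python3 st.py w17 320 260; python3 mz.py
```

```text
21.23 mz -0.088 tau7 0.0307 yaw 52.18 w 0.0586
clock 21.275
tcp_pos [0.5183 0.082  0.0062]
contact_force [-1.884  -0.3432  5.6064]
moment [ 0.0183  0.5375 -0.0157]
grip_width 0.0593
yaw 52.185107557392975 j [-0.025  0.535 -0.313  2.041  0.28   0.606 -1.189]
21.425 mean [-0.009  0.511 -0.036 -2.139 -0.373  5.74 ] mz [-0.016 -0.074 -0.062  0.009] w 0.0587 yaw 52.18 tau7 [ 5.5000e-02 -4.8998e+01 -2.6400e+00 -1.7201e+01  2.4100e-01 -6.3400e-01
  3.1000e-02] [0.5184 0.082  0.0062]
```

View pics/w17.png

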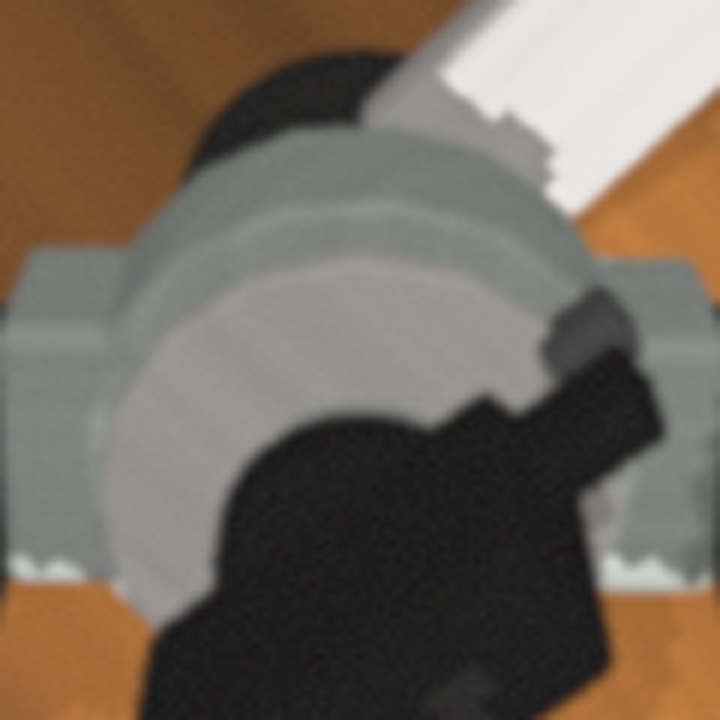

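Call:
send_rows:
  moves: [0,0,0,1.5,0,0,0,3,0,0,0,3]

```text
clock: 21.85
tcp_pos: [0.5184, 0.0821, 0.0062]
orientation: [2.856, 1.308, 0.0]
contact_force: [-1.7, -0.4, 6.4]
grip_width: 0.0588
```

```bash
python3 t.py; python3 t.py
```

```text
21.9 mz 0.042 tau7 -0.0579 yaw 49.2 w 0.0593
21.95 mz 0.032 tau7 -0.0441 yaw 49.21 w 0.059
```

The torque now reads slightly negative while the ring still follows the hand, so readings at rest look unreliable. I'll take a small moving step and read directly at its end.

Call:
send_rows:
  moves: [0,0,0,0.7,0,0,0,1.4]

```text
clock: 22.2
tcp_pos: [0.5184, 0.0821, 0.0062]
orientation: [2.872, 1.273, 0.0]
contact_force: [-1.2, -0.3, 4.6]
grip_width: 0.0589
```

```bash
python3 q.py; python3 t.py; python3 st.py w18 320 260; python3 mz.py
```

```text
22.2 mz 0.266 tau7 -0.1807 yaw 47.82 w 0.0589
22.25 mz 0.227 tau7 -0.2095 yaw 47.79 w 0.0592
clock 22.3
tcp_pos [0.5184 0.0821 0.0062]
contact_force [-1.7201  0.1214  5.2842]
moment [-0.046   0.4973  0.0741]
grip_width 0.0586
yaw 47.813372455785725 j [-0.04   0.532 -0.294  2.042  0.263  0.602 -1.25 ]
22.45 mean [ 0.016  0.498  0.136 -2.002  0.197  5.685] mz [0.074 0.147 0.141 0.181] w 0.0591 yaw 47.81 tau7 [  0.202 -49.076  -2.245 -17.135   0.123  -0.593  -0.11 ] [0.5184 0.0821 0.0062]
```

View pics/w18.png

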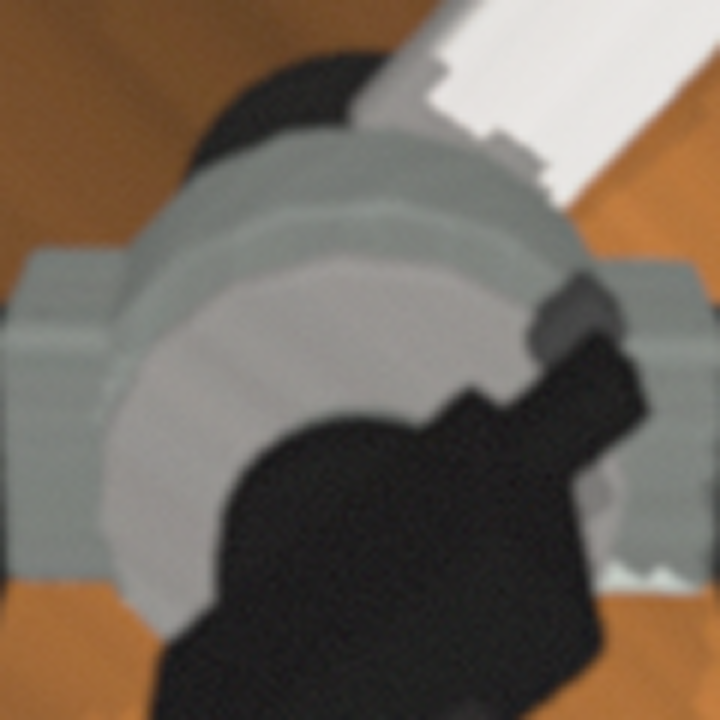

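The resisting sign is positive. The −0.1 readings at rest were rebound against the ring's own friction, and the step in motion read about +0.25, so the seat has bitten. I'll continue in very small steps.

Call:
send_rows:
  moves: [0,0,0,0.4,0,0,0,0.4]

```text
clock: 22.75
tcp_pos: [0.5184, 0.0821, 0.0062]
orientation: [2.876, 1.263, 0.0]
contact_force: [-1.5, -0.3, 5.9]
grip_width: 0.0586
```

```bash
python3 q.py; python3 mz.py
```

```text
22.75 mz 0.142 tau7 -0.1918 yaw 47.43 w 0.0586
22.9 mean [ 0.064  0.488  0.187 -1.684  0.124  5.72 ] mz [0.142 0.213 0.211 0.181] w 0.0592 yaw 47.43 tau7 [  0.263 -49.077  -2.181 -17.137   0.055  -0.593  -0.184] [0.5184 0.0821 0.0062]
```

Call:
send_rows:
  moves: [0,0,0,0.4]

```text
clock: 23.08
tcp_pos: [0.5184, 0.0821, 0.0062]
orientation: [2.88, 1.254, 0.0]
contact_force: [-1.6, 0.2, 5.9]
grip_width: 0.059
```

```bash
python3 q.py; python3 mz.py
```

```text
23.075 mz 0.326 tau7 -0.2228 yaw 47.04 w 0.059
23.225 mean [ 0.016  0.496  0.237 -1.648 -0.08   5.665] mz [0.326 0.242 0.165 0.214] w 0.0591 yaw 47.03 tau7 [  0.256 -49.09   -2.156 -17.127   0.05   -0.589  -0.196] [0.5184 0.0821 0.0062]
```

At yaw 47.0° the readings bracket the bite at about 52.3°. That makes the moving resistance about 0.33 N m with about 0.2 N m held at rest, which is inside the band. Letting go and checking how far the ring eases back.

Call:
send_rows:
  moves: [0,0,0,0,0,0,0,0,0,0,0,0]
  hand: 0.2

```text
clock: 23.65
tcp_pos: [0.5185, 0.0818, 0.0057]
orientation: [2.881, 1.252, 0.0]
contact_force: [0.1, 0.0, 0.0]
grip_width: 0.0683
```

```bash
python3 st.py w19 320 260; python3 mz.py
```

```text
clock 23.7
tcp_pos [0.5185 0.0818 0.0056]
contact_force [ 0.5514 -0.6205 -0.4554]
moment [ 0.0178 -0.0186 -0.0029]
grip_width 0.0683
yaw 46.976189090406116 j [-0.043  0.533 -0.29   2.042  0.26   0.6   -1.261]
23.85 mean [ 0.016 -0.003  0.004  0.098  0.319  0.15 ] mz [-0.003 -0.008  0.049 -0.021] w 0.0681 yaw 46.98 tau7 [ 3.0000e-03 -5.1445e+01 -2.7060e+00 -1.7170e+01  8.0000e-03  0.0000e+00
 -0.0000e+00] [0.5184 0.0819 0.0057]
```

View pics/w19.png

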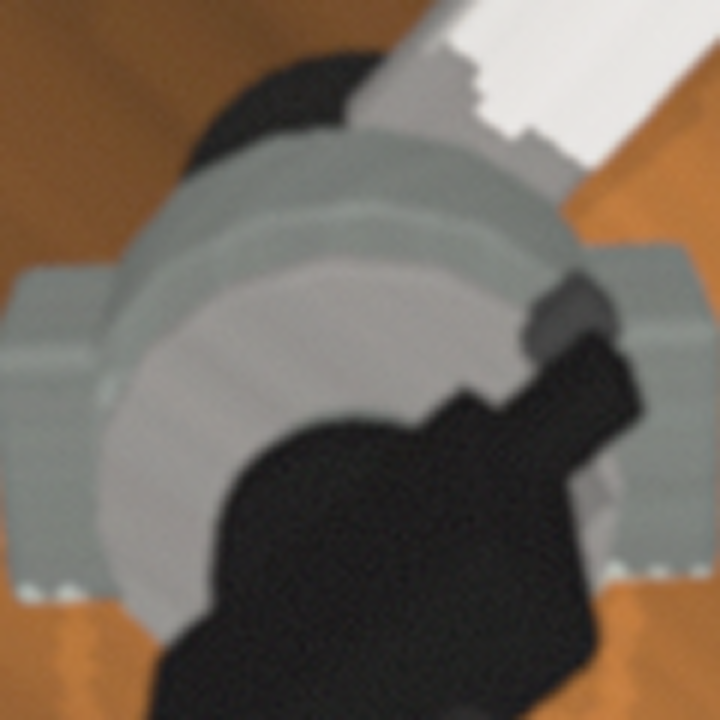

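When released, the lug line tilts about 3.4° back the other way, the ease-back the brief described. The knob has not moved. Opening fully and lifting clear.

Call:
send_rows:
  moves: [0,0,0,0,0,0,0,0,0,0,-10,0,0,0,-25,0,0,0,-45,0,0,0,-65,0,0,0,-85,0,0,0,-90,0]
  hand: 0

```text
clock: 24.9
tcp_pos: [0.5196, 0.0821, 0.0979]
orientation: [2.88, 1.252, 0.005]
contact_force: [0.3, 0.3, -0.7]
grip_width: 0.0854
```

Call:
send_rows:
  moves: [0,0,0,9,0,0,0,18,0,0,0,27,0,0,0,36,0,0,0,45,0,0,0,45,0,0,0,45]

```text
clock: 25.78
tcp_pos: [0.5183, 0.0819, 0.0956]
orientation: [3.141, 0.059, -0.0]
contact_force: [0.0, -0.3, 0.2]
grip_width: 0.0853
```

```bash
python3 st.py w20 320 215; python3 - <<'E'
from h import *
f=dict(np.load("w20.npz"));crop(f,320,210,30,12,"w20z")
t=r.grab_frame("top");cv2.imwrite("pics/t20.png",t["img"][:,:,::-1])
E
```

```text
clock 25.825
tcp_pos [0.5183 0.0819 0.0957]
contact_force [-0.4031 -0.4701 -0.0569]
moment [-0.0511  0.0258  0.0118]
grip_width 0.0855
yaw 2.1251225443472532 j [-0.138  0.377 -0.168  2.003  0.088  0.769 -1.891]
```

View pics/w20z.png

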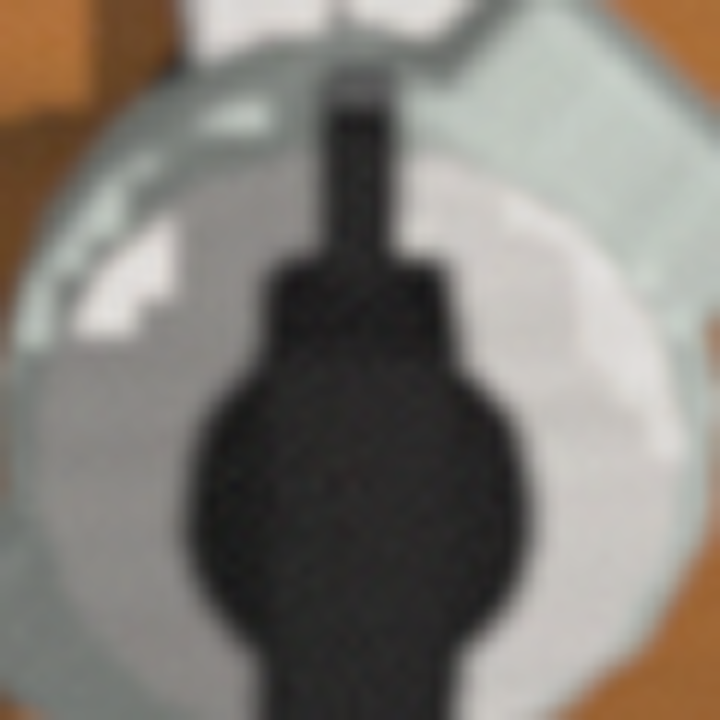

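View pics/t20.png

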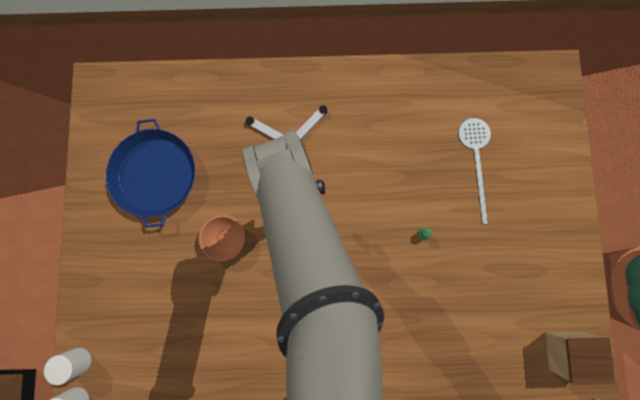

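The tab (columns 325–395) and the nose (325–393) are centred on each other. The pan, cazuela, stopper and skimmer are at the same pixels as at the start, and the gripper is clear. Handing in.

```bash
python3 -c "
from bench import r
print(r.hand_in())"
```

```text
the job is handed in; nothing more can be done
None
```

I turned the knob about 51° clockwise until its nose stood over the index tab, tightened the lock ring clockwise, let go and handed in at about 26 s of robot time.

**Knob:** The last wrist picture, taken after tightening and lifting clear, shows the nose and tab centred within about a pixel of each other. That is under 0.5°.

**Ring:** I turned the lugs about 41° in all. I put the bite at about yaw 52°, which makes the resistance at the end of the turn about 0.33 N m. A single reading in motion gave 0.33 and the average over the following hold was about 0.2. The ease-back gives a slightly higher figure, about 0.35, right at the top of the 0.2 to 0.35 band. When released, the ring eased back about 3.4°. I did not regrip it to measure again.

**Other objects:** The pan, cazuela, stopper and skimmer look unmoved in the top picture, and the gripper was touching nothing at hand-in.

**Checks that failed or disagreed:**
- **Finger reach:** the fingertips appeared in the camera about 28 mm behind the reported TCP. My first closing therefore shut above the knob, and I set the heights from the images after that.
- **Wrong grip:** the second closing gripped the knob's hub instead of the bar. Pulling up on it gave a vertical force of about 33 N (about 35 N in all) before I regripped higher on the bar.
- **Torque at rest:** moments read while the arm was still were shifted by rebound against the ring's own 0.1 N m drag. The final torque therefore comes partly from the angle turned past the bite and partly from noisy readings, about ±0.04 N m.

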